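# Clamp the egg mould shut

### The job

Stand the tall two-part egg mould upright on the bed of the mould clamp, centred between its two jaws with its broad sides facing them, and set it down gently, without dropping it. Then turn the clamp's crank clockwise as seen from above until the sliding jaw has pressed the mould up against the fixed jaw and its sprung plate is clearly pushed back (cranking on until the crank comes to its stop is fine), and let go. Leave the other things on the table where they are.

Things in the scene. Friction and masses are not known exactly. Their poses are not given: they have to be found in the camera images.
- mould_center (a point): Centre of the tall two-part egg mould, half-way up: a loose upright block 110 mm long (its x), 46 mm wide (its y), 100 mm tall (z), about 0.35 kg, clear plastic with steel edging, a white middle seam and two brown eggs inside. It stands on the table at the right; grip it across its 46 mm width, near the top. Either way round is fine.
- clamp: The mould clamp, bolted to the table: white base 130 x 275 mm. Origin: on the table under the seat's middle, where the mould's centre ends up when clamped. z up, x along the jaws, y from fixed jaw to sliding jaw and crank. The bed the mould stands on is 20 mm above the table. Jaws 120 mm long, tops 55 mm above the table. Fixed jaw's face at y = -23 mm; at the start the opening is 62 to 74 mm wide.
- crank_axis (a point): Point on the crank's vertical axis, 106 mm above the table (the middle of the handle's height); fixed to the clamp at y = +177 mm, above a white gear head 62 mm high.
- crank_grip (a point): Centre of the crank's handle: a black upright cylinder, 22 mm in diameter and 46 mm tall (82 to 128 mm above the table), 55 mm from the crank's axis, above the steel crank arm. It spins freely on its pin, so a gripper holding it from above can lead it round in a circle without turning. It takes about 2 to 3 N.
- crank (a joint): Crank angle, rad: starts at 0 to 5, grows clockwise seen from above and closes the jaw 2.4 mm per rad (15 mm a turn); end stop at 14.17; stays where left. At angle a the handle is at (-55 cos a, +55 sin a) mm from the axis in the clamp's x, y. With the mould against the fixed jaw the plate meets it at about 11.7, is pushed back 2 mm at 12.5 and 6 mm at the stop.
- jaw (a joint): Travel of the sliding jaw towards the fixed jaw, m: 0 fully open, 0.034 at the crank's end stop; geared to the crank.
- plate (a joint): How far the sprung plate on the front of the sliding jaw is pushed back into it, m: 0 free, at most 0.008 (a gap of 8 mm between plate and jaw block is then shut). The spring starts at 5 N and adds 1.5 N per mm, enough to slide the mould along the bed to the fixed jaw.
- plate_face (a point): Middle of the sprung plate's face that meets the mould, 17 mm above the bed, at y = +39 to +51 mm in the clamp at the start; the aluminium plate is 120 mm long, 8 mm thick, 34 mm high.
- cup: Bystander: lidded paper cup, 80 mm across and 98 mm tall, loose, on the right side, near the mould (before or beyond it); origin under its centre.
- water_a: Bystander: water bottle, 62 mm across, 210 mm tall, loose, at the far right; origin under its centre.
- water_b: Bystander: a second such water bottle, at the right.
- bar_mould: Bystander: flat chocolate-bar mould lying on the table at the right, 160 by 80 by 12 mm, loose; origin under its centre.
- palette_knife: Bystander: palette knife, 240 mm long, lying beyond the clamp.
- bowl: Bystander: white bowl, 130 mm across and 60 mm tall, loose, beyond the clamp on the left; origin under its centre.

How it is judged (in metres and radians):
On the way:
1. the mould stands upright on the clamp's bed between the jaws, let go of (x of mould_center in the frame of clamp between -0.025 and 0.025 m and z of mould_center in the frame of clamp between 0.064 and 0.076 m and angle between mould_center's own z axis and vertical below 0.1 rad and y of mould_center in the frame of clamp between -0.006 and 0.032 m and contact force between the fingers and mould below 0.5 N), for 0.2 s.
At the end, for the whole second after the job is handed in: Mould upright (0.1 rad) on the clamp's bed, within 25 mm of the middle along the jaws, its centre within 6 mm of the clamped place across them, square to them (0.08 rad), the sprung plate pressing it with over 3 N and pushed back over 2 mm; at rest, let go, other things in place (x of mould_center in the frame of clamp between -0.025 and 0.025 m and z of mould_center in the frame of clamp between 0.064 and 0.076 m and angle between mould_center's own z axis and vertical below 0.1 rad and y of mould_center in the frame of clamp between -0.006 and 0.006 m and angle between the y axis of mould_center and the y axis of clamp, either way round below 0.08 rad and value of joint plate above 0.002 m and contact force between plate and mould above 3 N and linear speed of mould below 0.01 m/s); the robot touches nothing.
It fails at once if the mould is dropped or banged into the clamp (faster than 0.45 m/s within 40 mm of its bed) (horizontal distance between mould_center and clamp below 0.06 m and z of mould_center in the frame of clamp below 0.11 m and linear speed of mould above 0.45 m/s).
It fails at once if another thing on the table is pushed away by more than 40 mm or the cup, a bottle or the bowl is tipped over (distance of any of cup, water_a, water_b, bar_mould, palette_knife, bowl from where it was at the start of the episode above 0.04 m or angle between any of cup, water_a, water_b, bowl's own z axis and vertical above 0.6 rad).
It also fails if it takes over 72 s, if anything falls off the work surface, if the arm or the gripper's body presses on something with over 40 N, if the wrist force passes 120 N, or if a joint passes its speed limit or range.

### The arm

A 7-joint arm with a two-finger parallel gripper is mounted at the origin on the work surface. World frame = base frame: x ahead of the robot, y to its left, z up, the work surface at z = 0. Lengths are in mm, angles in rad, forces in N, time in s.
With the tool pointing down it reaches from about 425 to 1025 mm from the base axis. Payload 9.4 kg.
Tool frame: the origin (TCP) lies at the very end of the fingers, on their centre line; the grasp point (between the pads) lies 19 mm behind it; y points along the fingers, z is the direction in which the jaws open and shut, and the axes are right-handed (so a half turn about y gives the same grasp; the last joint's range is limited). The gripper opens to 93 mm and grips with 3 to 60 N. Pads are 15 mm wide; open, the fingers measure 128 mm over their backs; the gripper's body (75 mm by 188 mm) begins 65 mm behind the grasp point.
Start: joints at [-1.325, 0.599, -0.003, 1.599, 0.002, 0.943, -0.08], TCP at [229.993, 687.552, 186.818] pointing down, gripper open.
Joint ranges: [-2.57, 2.57], [-0.35, 1.97], [-1.29, 1.29], [0.11, 2.56], [-1.05, 4.19], [0.11, 1.86], [-2.63, 2.63]. Speed limits (rad/s): [2.22, 2.22, 3.01, 3.01, 3.14, 3.14, 3.14].

### API

Orientations are given as [roll, pitch, yaw] about the fixed x, y, z axes, in that order (R = Rz(yaw) Ry(pitch) Rx(roll)).
In Python, from plant import arm gives the robot as it stands.
- The arm moves only by the tool servo_tool, never from a script. Its argument "commands" is a list of rows, each an object of numbers: "x", "y", "z": the shift along the tool's x, y, z normalised to -1 to 1, where 1 is 0.2 m; "wx", "wy", "wz": the turn, a rotation vector about the tool's x, y, z normalised to -1 to 1, where 1 is 30 degrees. A call has 1 to 10 rows; each row shifts and turns the commanded pose from where the row before left it, along the tool's axes as they then stand; what a row does not reach is not made up. A row lasts 1/12 s, in which the tool goes at most 41.7 mm and 7.16 degrees, less where a joint would pass 70% of its speed; a pose out of reach is approached as far as the arm can. A call with a number of a shift or a turn outside -1 to 1 is refused whole. A call with a gripper value outside its range is refused whole. "gripper" is the gripper's target within -1 to 1 (fully open at 1, half-way at 0, shut at -1), set as the call begins (left out, the last holds). The fingers move at their own pace and stop on an object; "force" is the grip in N (left out, the last holds). Time passes only in rows, so rows that do not move let the fingers close. It gives the time, the measured TCP pose, the force and the opening at its end, in the units of the state.
- arm.read_state(): the state, without advancing time (a new reading comes with each control period).
- arm.camera(name): name is "scene" or "top" or "wrist"; returns a dict with "frame" (480x640x3 uint8, red, green, blue), "range_z" (480x640 float32, mm along the optical axis (not along the pixel's ray), 0 where there is no reading), "mtx" (3x3 intrinsics, pixels), "dist" ([k1, k2, p1, p2, k3] as OpenCV has them; the pictures are not rectified), "xyz" and "rotation" of the camera in the world. Camera axes: x right, y down, z forward; pixel columns grow to the right and rows downward; lengths in mm; the calibration is good to about 2 mm. A picture is of the moment at which its call begins.
- arm.job_done(): hands the job in, once; it reports no verdict.
The state is a dict: "t": time; "q": joint angles; "qd": joint speeds; "tau": joint torques, N m; "ee_pos": TCP position; "tcp_rot": TCP orientation; "contact_force": force on the tool from outside, world axes, zero at the start; "wrist_torque": the same for the moment, N m; "grip_width": finger opening in mm.
Only numpy, scipy, OpenCV 4.12 (cv2) and the standard library are available. Lean on these libraries where they do the work, as an engineer would, in place of code of your own. Each camera call takes 0.05 s, during which the arm holds its last target.

## Working session

There is one attempt and no reset: what is moved stays moved. The work goes in short steps, Python scripts to look and compute and a tool call to move; the robot and the scene stay as the last step left them, time stands still between calls to the robot, and variables do not carry over. Pictures are saved under pics/ and viewed, and the job is handed in when it is done.

Besides the shell and the picture viewer there is one more tool, called after "Emit:" by a JSON object that holds its "fn" and its "kwargs". servo_tool: Moves the arm, as the interface text tells. Its arguments: {"type":"object","properties":{"commands":{"type":"array"},"gripper":{"type":"number"},"force":{"type":"number"}},"required":["commands"]}

```bash
ls; mkdir -p pics; python3 - <<'E'
from plant import arm
import cv2,pickle
print(arm.read_state())
for n in("scene","top","wrist"):
    c=arm.camera(n); cv2.imwrite(f"pics/{n}0.png",c["frame"][:,:,::-1]); pickle.dump(c,open(f"pics/{n}0.pkl","wb"))
    print(n,c["mtx"].tolist() if hasattr(c["mtx"],"tolist") else c["mtx"],c["dist"],c["xyz"],c["rotation"])
E
```

```text
pics
{'t': 0.0, 'q': array([-1.32474259,  0.60010444, -0.002576  ,  1.60012183,  0.00179675,
        0.94292111, -0.07980442]), 'qd': array([-3.43014899e-04, -5.71891230e-04,  3.00113933e-05,  3.94878110e-04,
       -1.24388906e-04, -1.75417053e-04,  7.03478578e-04]), 'tau': array([ 2.42357688e-03, -7.65082598e+01,  1.49787180e+00, -2.52342349e+01,
       -5.24493121e-02,  1.70477730e-02,  1.19683441e-04]), 'ee_pos': array([229.78359438, 687.04987607, 185.97735933]), 'tcp_rot': array([-1.57234398e+00, -1.21448953e-04, -3.22674434e-01]), 'contact_force': array([-0.31195065,  0.50702194, -0.05390335]), 'wrist_torque': array([-0.02167141,  0.04199258,  0.00788184]), 'grip_width': 93.09361851011562}
scene [[597.1082959797201, 0.0, 328.8474326302611], [0.0, 597.1082959797201, 233.11926216635356], [0.0, 0.0, 1.0]] [0.05216434 0.         0.         0.         0.        ] [1425.65265483  515.91732688 1206.95951854] [-2.42127482  0.01126875  2.09175507]
top [[468.7544906696733, 0.0, 322.2384531383294], [0.0, 468.7544906696733, 247.33846687392975], [0.0, 0.0, 1.0]] [-0.10534911  0.          0.          0.          0.        ] [ 358.72430275   25.46034256 1292.20708252] [-2.93784568e+00 -2.03494211e-03 -1.63339641e+00]
wrist [[330.9066427720674, 0.0, 319.83127323207], [0.0, 330.9066427720674, 243.69778564945454], [0.0, 0.0, 1.0]] [0.00808894 0.         0.         0.         0.        ] [156.49178262 712.2644537  383.95760281] [2.85660987e+00 1.77614876e-03 1.24839861e+00]
```

View pics/scene0.png

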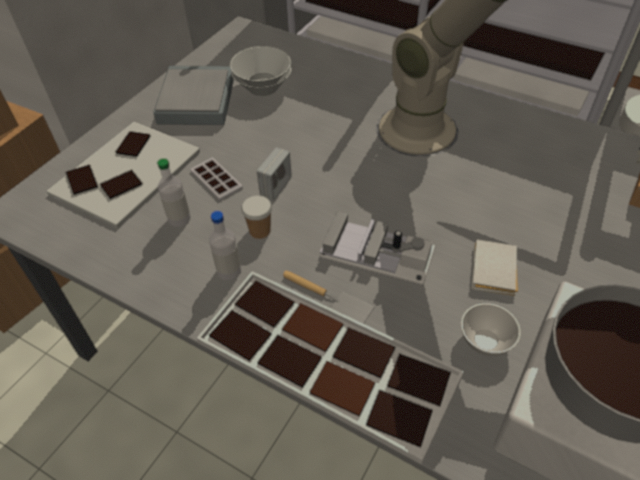

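View pics/top0.png

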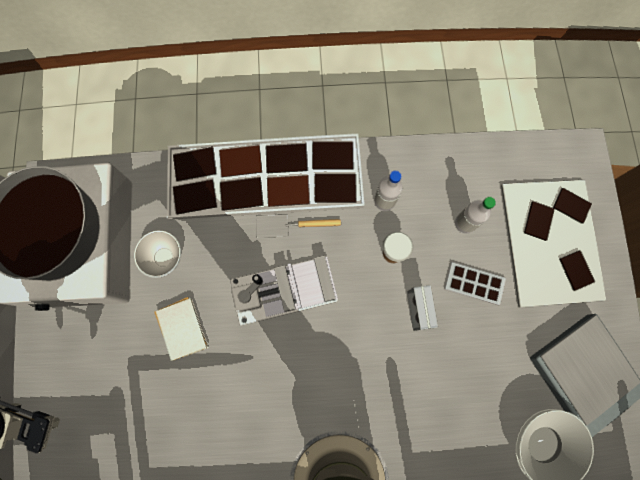

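View pics/wrist0.png

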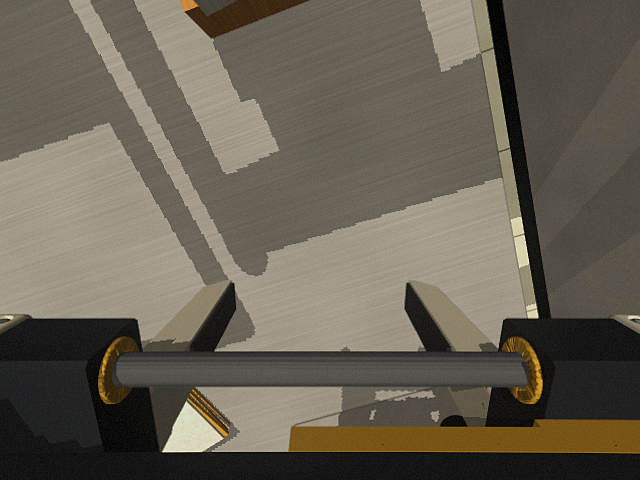

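Top view: the mould is at about (424,306) px, the clamp spans (235–335, 255–325) with the crank handle near (257,280), and the cup is at (397,247). Next I'll crop and measure with depth.

```bash
cat > h.py <<'E'
import numpy as np,cv2,pickle
def load(f): return pickle.load(open(f,"rb"))
def Rm(c):
    r=np.array(c["rotation"])
    return r if r.shape==(3,3) else Rw(r)
from scipy.spatial.transform import Rotation as Ro
def Rw(r): return Ro.from_euler("xyz",r).as_matrix()
def norm(c,uv):
    return cv2.undistortPoints(np.array(uv,float).reshape(-1,1,2),np.array(c["mtx"]),np.array(c["dist"])).reshape(-1,2)
def rays(c,uv):
    n=norm(c,uv); d=np.c_[n,np.ones(len(n))]@Rm(c).T
    return np.array(c["xyz"]),d
def plane(c,uv,z):
    o,d=rays(c,uv); return o+d*((z-o[2])/d[:,2])[:,None]
def cloud(c):
    h,w=c["range_z"].shape
    u,v=np.meshgrid(np.arange(w),np.arange(h))
    o,d=rays(c,np.c_[u.ravel(),v.ravel()])
    return (o+d*c["range_z"].reshape(-1,1)).reshape(h,w,3)
def tri(c1,p1,c2,p2):
    o1,d1=rays(c1,[p1]);o2,d2=rays(c2,[p2]);A=np.c_[d1[0],-d2[0]]
    s=np.linalg.lstsq(A,o2-o1,rcond=None)[0]
    a=o1+d1[0]*s[0];b=o2+d2[0]*s[1];return (a+b)/2,np.linalg.norm(a-b)
E
python3 - <<'E'
from h import *
t=load("pics/top0.pkl");s=load("pics/scene0.pkl")
for n,c in(("top",t),("scene",s)):
    P=cloud(c)
    for uv in ((400,370),(230,350),(470,340)) if n=="top" else ((330,180),(300,230),(450,200)):
        print(n,uv,P[uv[1],uv[0]].round(1))
def crop(c,x0,y0,w,h,k,f): cv2.imwrite(f,cv2.resize(c["frame"][y0:y0+h,x0:x0+w,::-1],None,fx=k,fy=k,interpolation=cv2.INTER_CUBIC))
crop(t,220,240,130,100,6,"pics/tc.png");crop(t,370,220,100,120,5,"pics/tm.png")
crop(s,310,200,140,90,5.5,"pics/sc.png");crop(s,230,140,80,110,5.4,"pics/sm.png")
E
```

```text
top (400, 370) [ 275.  -181.4    4.4]
top (230, 350) [356.4 274.2  -0.9]
top (470, 340) [ 340.5 -383.2   -2. ]
scene (330, 180) [1425.7  515.9 1207. ]
scene (300, 230) [542.5 -96.4   0.6]
scene (450, 200) [241.5 212.8   2. ]
```

View pics/tc.png

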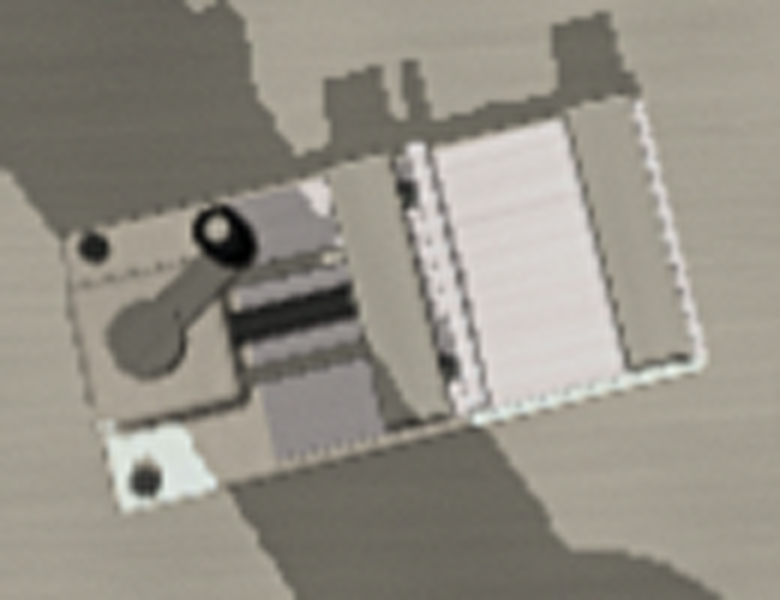

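View pics/tm.png

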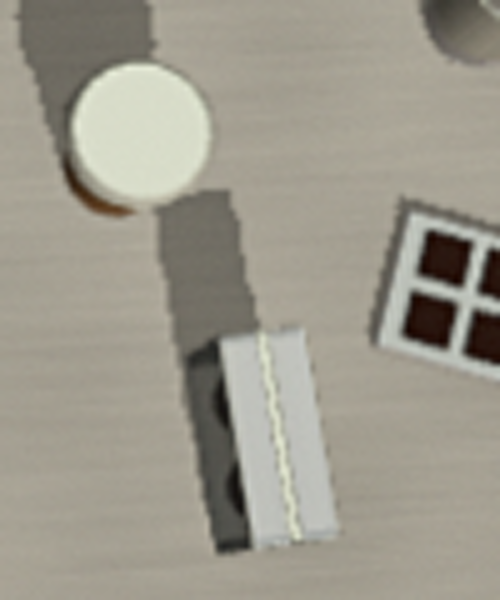

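View pics/sc.png

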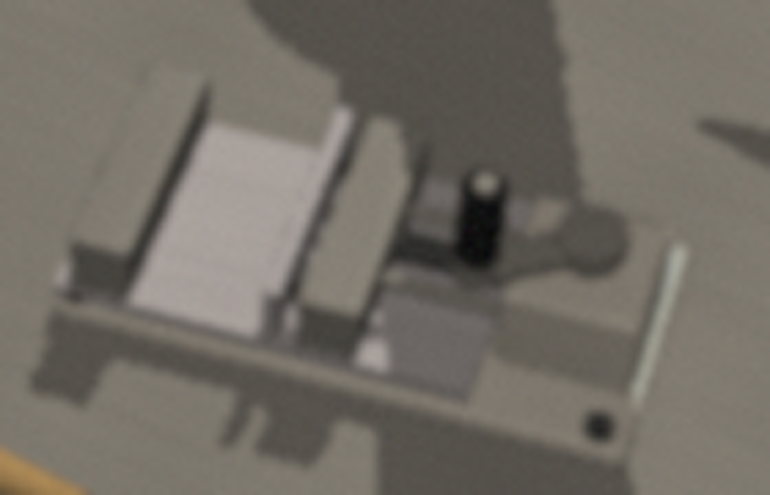

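View pics/sm.png

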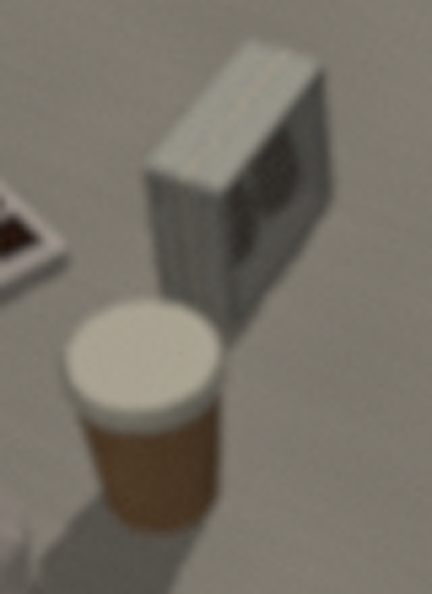

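```bash
python3 - <<'E'
from h import *
t=load("pics/top0.pkl");s=load("pics/scene0.pkl")
P=cloud(t);Q=cloud(s)
T=lambda a,k,x,y:[(p[0]/k+x-.4,p[1]/k+y-.4) for p in a]
m=plane(t,T([(218,338),(303,328),(340,535),(255,548)],5,370,220),100)
print("mould top corners\n",m.round(1),m.mean(0).round(1))
for a,b in((0,1),(1,2),(2,3),(3,0)): print(np.linalg.norm(m[a]-m[b]).round(1), np.degrees(np.arctan2(*(m[b]-m[a])[[1,0]])).round(1))
# scene
m2=plane(s,T([(148,172),(250,42),(322,66),(222,190)],5.4,230,140),100);print("scene mould\n",m2.round(1),m2.mean(0).round(1))
# depth-based mask
for n,C in(("top",P),("scene",Q)):
    M=(abs(C[...,2]-100)<12)&(C[...,0]>380)&(C[...,0]<540)&(C[...,1]>-320)&(C[...,1]<-160)
    X=C[M][:,:2].astype(np.float32);print(n,len(X),cv2.minAreaRect(X),C[M][:,2].mean())
    M=(abs(C[...,2]-55)<9)&(C[...,0]>420)&(C[...,0]<640)&(C[...,1]>-60)&(C[...,1]<250)
    lab=cv2.connectedComponentsWithStats(M.astype(np.uint8))
    for i in range(1,lab[0]):
        if lab[2][i,4]>40:
            X=C[lab[1]==i];print(n,"jaw",len(X),cv2.minAreaRect(X[:,:2].astype(np.float32)),X[:,2].mean())
    M=(C[...,2]>110)&(C[...,0]>420)&(C[...,0]<640)&(C[...,1]>-60)&(C[...,1]<250)
    print("handle",M.sum(),C[M].mean(0) if M.any() else 0,C[M][:,2].max())
c=plane(t,T([(568,112),(637,98),(693,360),(630,368)],6,220,240),55);print("fixed jaw\n",c.round(1))
print("axis disc",P[int(240+338/6),int(220+147/6)],plane(t,T([(147,338)],6,220,240),80))
print("handle top",plane(t,T([(218,228)],6,220,240),128))
print("scene handle",plane(s,T([(486,182)],5.5,310,200),128),"axis",plane(s,T([(590,238)],5.5,310,200),80),Q[int(200+238/5.5),int(310+590/5.5)])
b=plane(t,T([(65,236),(122,510),(705,360),(640,100)],6,220,240),10);print("base\n",b.round(1))
E
```

```text
mould top corners
 [[ 485.7 -218.7  100. ]
 [ 487.9 -263.3  100. ]
 [ 381.6 -271.3  100. ]
 [ 378.1 -227.3  100. ]] [ 433.3 -245.1  100. ]
44.6 -87.1
106.7 -175.7
44.2 94.4
107.9 4.5
scene mould
 [[ 491.4 -259.4  100. ]
 [ 383.1 -269.   100. ]
 [ 380.7 -226.   100. ]
 [ 484.2 -219.6  100. ]] [ 434.9 -243.5  100. ]
top 795 ((433.4408874511719, -244.81808471679688), (108.73422241210938, 48.520633697509766), 3.9657320976257324) 99.87426993117649
top jaw 504 ((531.138916015625, 6.146673202514648), (119.81494903564453, 30.09408950805664), 10.484067916870117) 55.41520099292081
top jaw 537 ((510.1366882324219, 123.4487075805664), (121.61530303955078, 52.514434814453125), 7.419704437255859) 54.662425728504246
top jaw 140 ((515.5701293945312, 88.02588653564453), (118.54010772705078, 8.128443717956543), 10.296669960021973) 54.59575899293711
top jaw 320 ((492.8521423339844, 211.62643432617188), (66.2569580078125, 79.24158477783203), 10.053277969360352) 59.93157071432697
handle 70 [529.38190511 177.95791312 127.00279956] 134.23778830507194
scene 546 ((437.7702941894531, -244.20529174804688), (11
[... 324 characters left out ...]
54.476229590472954
scene jaw 297 ((501.8177490234375, 231.8500213623047), (50.67485046386719, 92.32308197021484), 60.567630767822266) 58.88175337269144
handle 92 [537.26565243 180.26700497 124.31015812] 134.6710597135177
fixed jaw
 [[585.1  30.2  55. ]
 [589.6  -1.   55. ]
 [471.1 -18.1  55. ]
 [469.3   9.8  55. ]]
axis disc [491.73187198 216.94163181  86.73887501] [[492.63341569 217.74597586  80.        ]]
handle top [[531.62487412 178.88927528 128.        ]]
scene handle [[528.01291687 178.06322198 128.        ]] axis [[495.59123131 218.02594615  80.        ]] [499.81468201 219.74815373  84.84766948]
base
 [[549.7 265.3  10. ]
 [423.  242.8  10. ]
 [474.8 -25.1  10. ]
 [597.   -3.3  10. ]]
```

```bash
python3 - <<'E'
from h import *
t=load("pics/top0.pkl");s=load("pics/scene0.pkl")
for C in(cloud(t),cloud(s)):
    C=C.reshape(-1,3);C=C[(abs(C[:,0])<1000)&(C[:,0]>150)]
    for y in range(-350,800,50):
        M=(C[:,1]>=y)&(C[:,1]<y+50)&(C[:,2]>60)
        print(y,[(x,int(C[M&(C[:,0]>=x)&(C[:,0]<x+100)][:,2].max())) for x in range(150,800,100) if (M&(C[:,0]>=x)&(C[:,0]<x+100)).sum()>4])
E
```

```text
-350 []
-300 [(350, 106), (450, 104)]
-250 [(350, 106), (450, 107), (550, 104), (650, 141), (750, 143)]
-200 [(550, 106), (650, 215), (750, 213)]
-150 []
-100 []
-50 [(450, 61)]
0 [(350, 1292), (450, 62)]
50 []
100 [(450, 63)]
150 [(450, 134)]
200 [(450, 87)]
250 [(450, 66)]
300 []
350 [(550, 63)]
400 [(550, 64), (650, 65)]
450 [(550, 66), (650, 66)]
500 [(450, 154), (550, 156), (650, 157), (750, 151)]
550 [(150, 350), (450, 167), (550, 266), (650, 266), (750, 264)]
600 [(150, 398), (250, 396), (450, 166), (550, 263), (650, 227), (750, 265)]
650 [(150, 406), (250, 398), (450, 265), (550, 261), (650, 227), (750, 263)]
700 [(150, 277), (250, 338), (450, 263), (550, 264), (650, 227), (750, 264)]
750 [(450, 165), (550, 267), (650, 227), (750, 263)]
-350 []
-300 [(350, 106), (450, 105)]
-250 [(350, 106), (450, 108), (550, 105), (750, 146)]
-200 [(550, 105), (650, 214), (750, 215)]
-150 [(650, 126), (750, 136)]
-100 []
-50 [(450, 62)]
0 [(450, 63), (550, 62)]
50 [(450, 61)]
100 [(450, 62)]
150 [(450, 134)]
200 [(450, 88)]
250 [(450, 66)]
300 []
350 [(550, 64)]
400 [(550, 66), (650, 66)]
450 [(550, 69), (650, 66)]
500 [(550, 65), (650, 66)]
550 [(150, 339), (450, 166), (550, 266), (650, 265), (750, 263)]
600 [(150, 313), (550, 265), (650, 227), (750, 265)]
650 [(450, 264), (550, 264), (650, 227), (750, 265)]
700 [(550, 225), (650, 226), (750, 264)]
750 [(750, 201)]
```

Emit:
{"fn": "servo_tool", "kwargs": {"commands": [{"x": 0.1,"y": -0.03,"z": -0.13},{"x": 0.1,"y": -0.03,"z": -0.13},{"x": 0.1,"y": -0.03,"z": -0.13},{"x": 0.1,"y": -0.03,"z": -0.13},{"x": 0.1,"y": -0.03,"z": -0.13},{"x": 0.1,"y": -0.03,"z": -0.13},{"wy": -0.19},{"wy": -0.19},{"wy": -0.19},{"wy": -0.19}], "gripper": 1, "force": 25}}

```text
invalid input
```

Emit:
{"fn": "servo_tool", "kwargs": {"commands": [{"x": 0.1,"y": -0.03,"z": -0.13,"wx": 0,"wy": 0,"wz": 0},{"x": 0.1,"y": -0.03,"z": -0.13,"wx": 0,"wy": 0,"wz": 0},{"x": 0.1,"y": -0.03,"z": -0.13,"wx": 0,"wy": 0,"wz": 0},{"x": 0.1,"y": -0.03,"z": -0.13,"wx": 0,"wy": 0,"wz": 0},{"x": 0.1,"y": -0.03,"z": -0.13,"wx": 0,"wy": 0,"wz": 0},{"x": 0.1,"y": -0.03,"z": -0.13,"wx": 0,"wy": 0,"wz": 0},{"x": 0,"y": 0,"z": 0,"wx": 0,"wy": -0.19,"wz": 0},{"x": 0,"y": 0,"z": 0,"wx": 0,"wy": -0.19,"wz": 0},{"x": 0,"y": 0,"z": 0,"wx": 0,"wy": -0.19,"wz": 0},{"x": 0,"y": 0,"z": 0,"wx": 0,"wy": -0.19,"wz": 0}], "gripper": 1, "force": 25}}

```text
t: 0.98
ee_pos: [294.4, 501.2, 222.9]
tcp_rot: [-1.571, -0.0, 0.08]
contact_force: [-0.6, 0.3, -0.6]
grip_width: 92.7
```

Emit:
{"fn": "servo_tool", "kwargs": {"commands": [{"x": 0.08,"y": 0,"z": -0.15,"wx": 0,"wy": 0,"wz": 0},{"x": 0.08,"y": 0,"z": -0.15,"wx": 0,"wy": 0,"wz": 0},{"x": 0.08,"y": 0,"z": -0.15,"wx": 0,"wy": 0,"wz": 0},{"x": 0.08,"y": 0,"z": -0.15,"wx": 0,"wy": 0,"wz": 0},{"x": 0.08,"y": 0,"z": -0.15,"wx": 0,"wy": 0,"wz": 0},{"x": 0.08,"y": 0,"z": -0.15,"wx": 0,"wy": 0,"wz": 0},{"x": 0.08,"y": 0,"z": -0.15,"wx": 0,"wy": 0,"wz": 0},{"x": 0.025,"y": 0,"z": -0.15,"wx": 0,"wy": 0,"wz": 0},{"x": 0.025,"y": 0,"z": -0.15,"wx": 0,"wy": 0,"wz": 0},{"x": 0.025,"y": 0,"z": -0.15,"wx": 0,"wy": 0,"wz": 0}]}}

```text
t: 1.82
ee_pos: [443.7, 210.3, 222.7]
tcp_rot: [-1.571, 0.0, 0.075]
contact_force: [1.0, 0.8, -0.3]
grip_width: 92.6
```

```bash
python3 -c "
from plant import arm
s=arm.read_state();print(s['q'].round(2),s['ee_pos'],s['tcp_rot'],s['t'])"
```

```text
[-0.53  0.27 -0.04  2.08  0.01  0.79  1.07] [443.66722269 210.31989123 222.73630631] [-1.57091580e+00  1.15602696e-04  7.48989964e-02] 1.8167
```

Emit:
{"fn": "servo_tool", "kwargs": {"commands": [{"x": 0.005,"y": 0,"z": -0.15,"wx": 0,"wy": 0,"wz": 0},{"x": 0.005,"y": 0,"z": -0.15,"wx": 0,"wy": 0,"wz": 0},{"x": 0.005,"y": 0,"z": -0.15,"wx": 0,"wy": 0,"wz": 0},{"x": 0.005,"y": 0,"z": -0.15,"wx": 0,"wy": 0,"wz": 0},{"x": 0.005,"y": 0,"z": -0.15,"wx": 0,"wy": 0,"wz": 0},{"x": 0.005,"y": 0,"z": -0.15,"wx": 0,"wy": 0,"wz": 0},{"x": 0.005,"y": 0,"z": -0.15,"wx": 0,"wy": 0,"wz": 0},{"x": 0.005,"y": 0,"z": -0.15,"wx": 0,"wy": 0,"wz": 0},{"x": 0.005,"y": 0,"z": -0.15,"wx": 0,"wy": 0,"wz": 0},{"x": -0.03,"y": 0,"z": -0.15,"wx": 0,"wy": 0,"wz": 0}]}}

```text
t: 2.65
ee_pos: [469.9, -88.4, 222.9]
tcp_rot: [-1.571, -0.001, 0.076]
contact_force: [0.5, -0.9, -0.6]
grip_width: 93.2
```

Emit:
{"fn": "servo_tool", "kwargs": {"commands": [{"x": -0.05,"y": 0,"z": -0.15,"wx": 0,"wy": 0,"wz": 0},{"x": -0.05,"y": 0,"z": -0.15,"wx": 0,"wy": 0,"wz": 0},{"x": -0.05,"y": 0,"z": -0.15,"wx": 0,"wy": 0,"wz": 0},{"x": -0.04,"y": 0,"z": -0.15,"wx": 0,"wy": 0,"wz": 0},{"x": 0,"y": 0,"z": -0.1,"wx": 0,"wy": 0,"wz": 0},{"x": 0,"y": 0,"z": 0,"wx": 0,"wy": 0,"wz": 0}]}}

```text
t: 3.15
ee_pos: [441.0, -233.9, 223.0]
tcp_rot: [-1.573, -0.0, 0.07]
contact_force: [0.0, -0.3, 0.3]
grip_width: 93.1
```

```bash
python3 - <<'E'
from plant import arm
import cv2,pickle
s=arm.read_state();print(s['q'].round(2),s['ee_pos'],s['tcp_rot'],s['t'])
c=arm.camera("wrist"); cv2.imwrite("pics/wrist1.png",c["frame"][:,:,::-1]); pickle.dump(c,open("pics/wrist1.pkl","wb"))
E
```

```text
[ 0.26  0.28  0.15  2.07 -0.06  0.79  2.08] [ 440.97849751 -233.88751879  222.98068693] [-1.57270843e+00 -3.72009997e-04  6.97270664e-02] 3.15
```

View pics/wrist1.png

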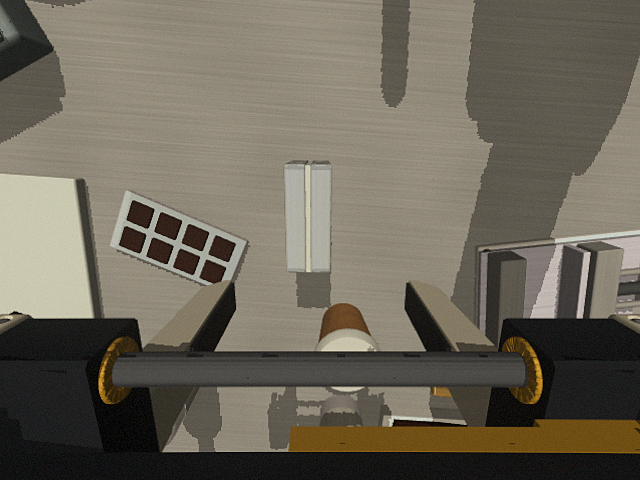

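```bash
python3 - <<'E'
from h import *
c=load("pics/wrist1.pkl")
m=plane(c,[(285,163),(330,163),(330,271),(287,271)],100);print(m.round(1),m.mean(0))
print(np.degrees(np.arctan2(m[3]-m[0],(m[3]-m[0])[0])[1])%180, np.degrees(np.arctan2((m[2]-m[1])[1],(m[2]-m[1])[0])))
C=cloud(c);M=(abs(C[...,2]-100)<8)&(C[...,0]<520)&(C[...,0]>350)&(C[...,1]<-190)&(C[...,1]>-300)
M[300:]=0
print(cv2.minAreaRect(C[M][:,:2].astype(np.float32)),M.sum())
print(plane(c,[(488,250),(525,250)],55).round(1))
E
```

```text
[[ 380.7 -271.3  100. ]
 [ 377.7 -229.   100. ]
 [ 486.1 -220.4  100. ]
 [ 489.2 -264.9  100. ]] [ 433.43564953 -246.39550296  100.        ]
3.403483147522521 4.5124444552013605
((434.5876159667969, -247.0595245361328), (109.13761901855469, 46.20392608642578), 3.809047222137451) 4954
[[464.4 -38.   55. ]
 [461.4   4.3  55. ]]
```

Emit:
{"fn": "servo_tool", "kwargs": {"commands": [{"x": -0.02,"y": 0.05,"z": -0.03,"wx": 0,"wy": 0,"wz": 0},{"x": -0.02,"y": 0.1,"z": -0.03,"wx": 0,"wy": 0,"wz": 0},{"x": 0,"y": 0.12,"z": 0,"wx": 0,"wy": 0,"wz": 0},{"x": 0,"y": 0.12,"z": 0,"wx": 0,"wy": 0,"wz": 0},{"x": 0,"y": 0.12,"z": 0,"wx": 0,"wy": 0,"wz": 0},{"x": 0,"y": 0.12,"z": 0,"wx": 0,"wy": 0,"wz": 0},{"x": 0,"y": 0.08,"z": 0,"wx": 0,"wy": 0,"wz": 0},{"x": 0,"y": 0.035,"z": 0,"wx": 0,"wy": 0,"wz": 0},{"x": 0,"y": 0,"z": 0,"wx": 0,"wy": 0,"wz": 0}]}}

```text
t: 3.95
ee_pos: [433.5, -240.7, 72.1]
tcp_rot: [-1.569, 0.003, 0.077]
contact_force: [0.2, -0.4, -0.4]
grip_width: 93.0
```

Emit:
{"fn": "servo_tool", "kwargs": {"commands": [{"x": 0,"y": 0,"z": 0,"wx": 0,"wy": 0,"wz": 0},{"x": 0,"y": 0,"z": 0,"wx": 0,"wy": 0,"wz": 0},{"x": 0,"y": 0,"z": 0,"wx": 0,"wy": 0,"wz": 0},{"x": 0,"y": 0,"z": 0,"wx": 0,"wy": 0,"wz": 0},{"x": 0,"y": 0,"z": 0,"wx": 0,"wy": 0,"wz": 0},{"x": 0,"y": 0,"z": 0,"wx": 0,"wy": 0,"wz": 0},{"x": 0,"y": 0,"z": 0,"wx": 0,"wy": 0,"wz": 0},{"x": 0,"y": 0,"z": 0,"wx": 0,"wy": 0,"wz": 0}], "gripper": -0.2, "force": 25}}

```text
t: 4.62
ee_pos: [434.6, -242.1, 74.0]
tcp_rot: [-1.571, -0.0, 0.075]
contact_force: [-0.3, 0.7, 0.0]
grip_width: 43.8
```

Emit:
{"fn": "servo_tool", "kwargs": {"commands": [{"x": 0,"y": 0,"z": 0,"wx": 0,"wy": 0,"wz": 0},{"x": 0,"y": 0,"z": 0,"wx": 0,"wy": 0,"wz": 0},{"x": 0,"y": 0,"z": 0,"wx": 0,"wy": 0,"wz": 0},{"x": 0,"y": -0.02,"z": 0,"wx": 0,"wy": 0,"wz": 0},{"x": 0,"y": -0.04,"z": 0,"wx": 0,"wy": 0,"wz": 0},{"x": 0,"y": -0.06,"z": 0,"wx": 0,"wy": 0,"wz": 0},{"x": 0,"y": -0.06,"z": 0,"wx": 0,"wy": 0,"wz": 0},{"x": 0,"y": 0,"z": 0,"wx": 0,"wy": 0,"wz": 0}], "gripper": -0.6, "force": 30}}

```text
t: 5.28
ee_pos: [435.5, -242.6, 112.1]
tcp_rot: [-1.572, -0.003, 0.075]
contact_force: [0.2, 0.6, 0.5]
grip_width: 18.8
```

```bash
cat > snap.py <<'E'
from plant import arm
import cv2,pickle,sys
s=arm.read_state();print(s['q'].round(2),s['ee_pos'].round(1),s['tcp_rot'].round(3),s['t'],s['contact_force'].round(1),s['grip_width'])
for a in sys.argv[2:]:
    c=arm.camera(a);f="pics/%s%s"%(a,sys.argv[1]); cv2.imwrite(f+".png",c["frame"][:,:,::-1]); pickle.dump(c,open(f+".pkl","wb"))
E
python3 snap.py 2 wrist top
```

```text
[ 0.31  0.44  0.11  2.19 -0.1   0.51  2.15] [ 435.5 -242.6  112.1] [-1.572 -0.003  0.075] 5.2833 [0.2 0.6 0.5] 18.759027119392478
```

View pics/wrist2.png

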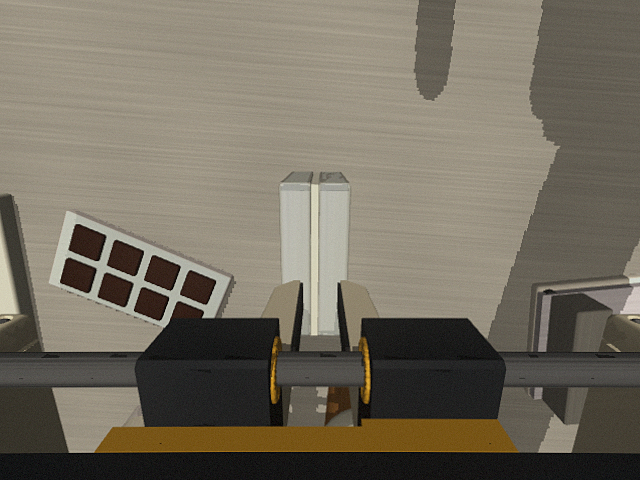

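The grip is at 18.8 mm and the fingertips sit at (302–340, 285) px, above the mould top (280–350 px). The fingers slipped off the mould, which still stands on the table. I'll measure where it is now.

```bash
python3 - <<'E'
from h import *
for f in("wrist2","top2"):
    c=load(f"pics/{f}.pkl")
    C=cloud(c)
    M=(C[...,0]<520)&(C[...,0]>350)&(C[...,1]<-190)&(C[...,1]>-300)&(C[...,2]>60)&(C[...,2]<112)
    print(f,np.histogram(C[M][:,2],range(60,113,4)))
    M&=abs(C[...,2]-100)<6
    print(cv2.minAreaRect(C[M][:,:2].astype(np.float32)),M.sum())
t=load("pics/top2.pkl")
cv2.imwrite("pics/tm2.png",cv2.resize(t["frame"][220:340,370:470,::-1],None,fx=5,fy=5))
c=load("pics/wrist2.pkl")
cv2.imwrite("pics/wm2.png",cv2.resize(c["frame"][150:400,220:420,::-1],None,fx=2.4,fy=2.4))
E
```

```text
wrist2 (array([  41,   18,   43,   23,   47,   30,   40,   46,   40, 5307, 3417,
          0,    0]), array([ 60,  64,  68,  72,  76,  80,  84,  88,  92,  96, 100, 104, 108,
       112]))
((434.56158447265625, -246.78170776367188), (109.77650451660156, 46.10375213623047), 3.8426034450531006) 8740
top2 (array([  6,   8,  10,  11,  10,   9,   7,   8,  20, 115, 131,  13,   0]), array([ 60,  64,  68,  72,  76,  80,  84,  88,  92,  96, 100, 104, 108,
       112]))
((433.3304748535156, -244.70663452148438), (108.5767822265625, 47.89401626586914), 4.0332722663879395) 266
```

View pics/wm2.png

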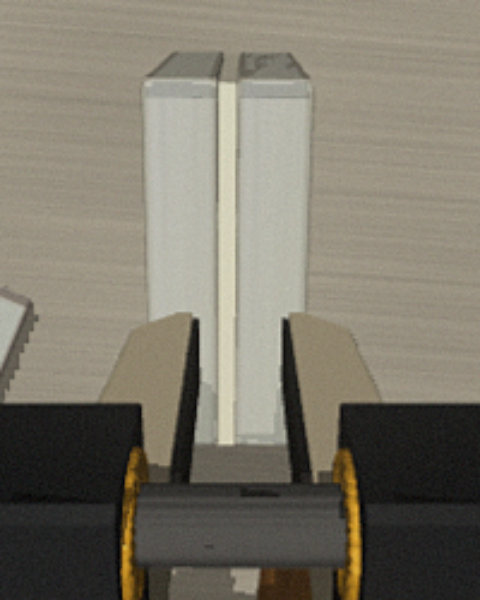

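View pics/tm2.png

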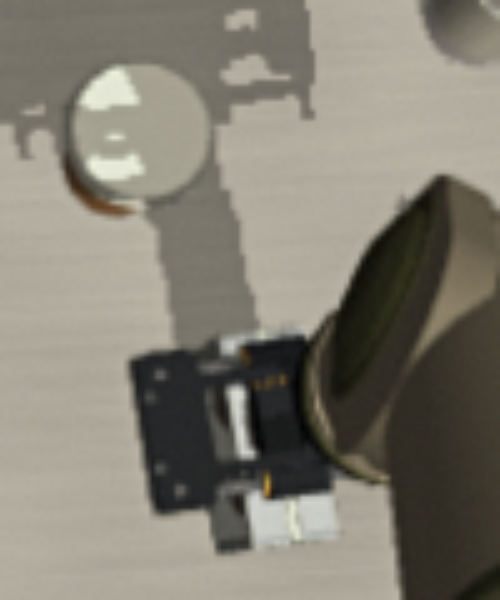

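The mould hasn't moved: (434.5,-247), yaw 3.8°. I'll open, shift 3–4 mm towards -y, grip deeper and check the contact before lifting.

Emit:
{"fn": "servo_tool", "kwargs": {"commands": [{"x": 0,"y": -0.02,"z": 0,"wx": 0,"wy": 0,"wz": 0},{"x": 0,"y": 0,"z": -0.02,"wx": 0,"wy": 0,"wz": 0},{"x": 0,"y": 0,"z": 0,"wx": 0,"wy": 0,"wz": 0},{"x": 0,"y": 0,"z": 0,"wx": 0,"wy": 0,"wz": 0},{"x": 0,"y": 0,"z": 0,"wx": 0,"wy": 0,"wz": 0},{"x": 0,"y": 0,"z": 0,"wx": 0,"wy": 0,"wz": 0},{"x": 0,"y": 0,"z": 0,"wx": 0,"wy": 0,"wz": 0},{"x": 0,"y": 0,"z": 0,"wx": 0,"wy": 0,"wz": 0},{"x": 0,"y": 0,"z": 0,"wx": 0,"wy": 0,"wz": 0},{"x": 0,"y": 0,"z": 0,"wx": 0,"wy": 0,"wz": 0}], "gripper": 1, "force": 50}}

```text
t: 6.22
ee_pos: [434.8, -246.0, 113.8]
tcp_rot: [-1.571, 0.0, 0.075]
contact_force: [0.6, 0.5, 0.6]
grip_width: 80.4
```

Emit:
{"fn": "servo_tool", "kwargs": {"commands": [{"x": 0,"y": 0.02,"z": 0,"wx": 0,"wy": 0,"wz": 0},{"x": 0,"y": 0.05,"z": 0,"wx": 0,"wy": 0,"wz": 0},{"x": 0,"y": 0.07,"z": 0,"wx": 0,"wy": 0,"wz": 0},{"x": 0,"y": 0.07,"z": 0,"wx": 0,"wy": 0,"wz": 0},{"x": 0,"y": 0.05,"z": 0,"wx": 0,"wy": 0,"wz": 0},{"x": 0,"y": 0.02,"z": 0,"wx": 0,"wy": 0,"wz": 0},{"x": 0,"y": 0,"z": 0,"wx": 0,"wy": 0,"wz": 0}]}}

```text
t: 6.8
ee_pos: [434.2, -245.7, 56.6]
tcp_rot: [-1.57, 0.002, 0.075]
contact_force: [-0.3, -0.3, 0.7]
grip_width: 92.9
```

Emit:
{"fn": "servo_tool", "kwargs": {"commands": [{"x": 0,"y": 0,"z": 0,"wx": 0,"wy": 0,"wz": 0},{"x": 0,"y": 0,"z": 0,"wx": 0,"wy": 0,"wz": 0},{"x": 0,"y": 0,"z": 0,"wx": 0,"wy": 0,"wz": 0},{"x": 0,"y": 0,"z": 0,"wx": 0,"wy": 0,"wz": 0},{"x": 0,"y": 0,"z": 0,"wx": 0,"wy": 0,"wz": 0},{"x": 0,"y": 0,"z": 0,"wx": 0,"wy": 0,"wz": 0},{"x": 0,"y": 0,"z": 0,"wx": 0,"wy": 0,"wz": 0}], "gripper": 0, "force": 20}}

```text
t: 7.38
ee_pos: [435.0, -246.0, 58.0]
tcp_rot: [-1.571, -0.0, 0.075]
contact_force: [0.3, -0.6, 0.9]
grip_width: 50.7
```

```bash
python3 snap.py 3 wrist scene; python3 - <<'E'
from h import *
c=load("pics/scene3.pkl")
cv2.imwrite("pics/sm3.png",cv2.resize(c["frame"][120:250,210:350,::-1],None,fx=4.5,fy=4.5))
E
```

```text
[ 0.34  0.54  0.08  2.23 -0.12  0.38  2.17] [ 435. -246.   58.] [-1.571 -0.     0.075] 7.3833 [ 0.3 -0.6  0.9] 50.66285956411203
```

View pics/wrist3.png

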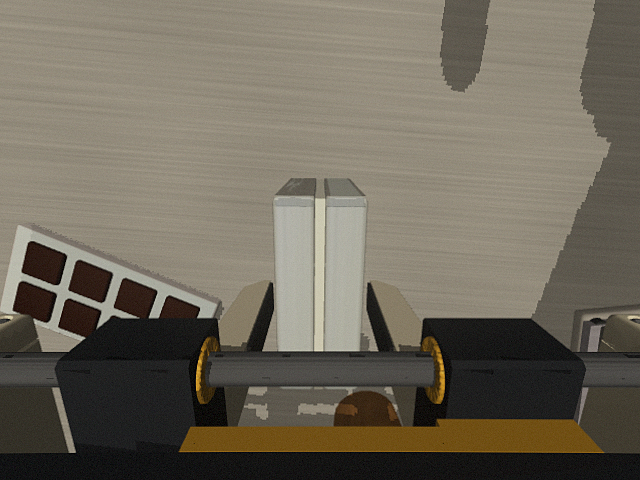

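View pics/sm3.png

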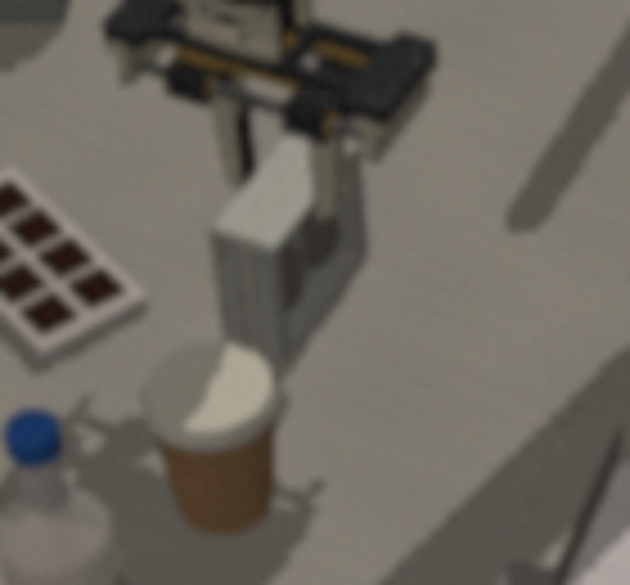

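The fingers now straddle the mould centrally, with the gap at (272–368, 285) px and the mould inside it. I'll close on it and check that it stops at about 46 mm.

Emit:
{"fn": "servo_tool", "kwargs": {"commands": [{"x": 0,"y": 0,"z": 0,"wx": 0,"wy": 0,"wz": 0},{"x": 0,"y": 0,"z": 0,"wx": 0,"wy": 0,"wz": 0},{"x": 0,"y": 0,"z": 0,"wx": 0,"wy": 0,"wz": 0},{"x": 0,"y": 0,"z": 0,"wx": 0,"wy": 0,"wz": 0}], "gripper": -0.2, "force": 40}}

```text
t: 7.82
ee_pos: [434.9, -246.2, 57.9]
tcp_rot: [-1.571, -0.0, 0.075]
contact_force: [-0.0, 0.2, 1.7]
grip_width: 45.5
```

Emit:
{"fn": "servo_tool", "kwargs": {"commands": [{"x": 0,"y": 0,"z": 0,"wx": 0,"wy": 0,"wz": 0},{"x": 0,"y": 0,"z": 0,"wx": 0,"wy": 0,"wz": 0}]}}

```text
t: 7.98
ee_pos: [434.9, -246.2, 57.9]
tcp_rot: [-1.571, -0.0, 0.075]
contact_force: [-0.3, -1.3, 3.8]
grip_width: 45.5
```

```bash
python3 snap.py 4 wrist
```

```text
[ 0.34  0.54  0.08  2.23 -0.12  0.38  2.17] [ 434.9 -246.2   57.9] [-1.571 -0.     0.075] 7.9833 [-0.3 -1.3  3.8] 45.53125206534777
```

View pics/wrist4.png

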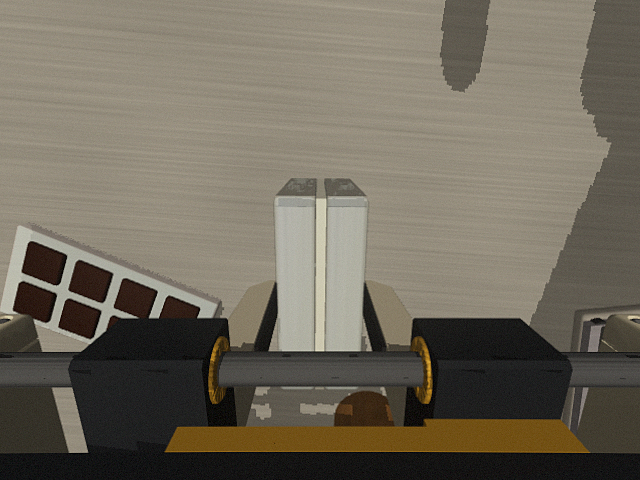

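It's gripped: the fingers stopped at 45.5 mm. I'll lift a little and check again.

Emit:
{"fn": "servo_tool", "kwargs": {"commands": [{"x": 0,"y": -0.02,"z": 0,"wx": 0,"wy": 0,"wz": 0},{"x": 0,"y": -0.03,"z": 0,"wx": 0,"wy": 0,"wz": 0},{"x": 0,"y": -0.05,"z": 0,"wx": 0,"wy": 0,"wz": 0},{"x": 0,"y": -0.05,"z": 0,"wx": 0,"wy": 0,"wz": 0},{"x": 0,"y": -0.03,"z": 0,"wx": 0,"wy": 0,"wz": 0},{"x": 0,"y": 0,"z": 0,"wx": 0,"wy": 0,"wz": 0}], "force": 50}}

```text
t: 8.53
ee_pos: [435.6, -246.4, 95.6]
tcp_rot: [-1.572, -0.002, 0.075]
contact_force: [-0.4, -0.3, -4.5]
grip_width: 45.5
```

```bash
python3 snap.py 5 wrist scene; python3 - <<'E'
from h import *
c=load("pics/scene5.pkl")
cv2.imwrite("pics/sm5.png",cv2.resize(c["frame"][110:250,210:350,::-1],None,fx=4.2,fy=4.2))
E
```

```text
[ 0.33  0.47  0.1   2.2  -0.11  0.47  2.16] [ 435.6 -246.4   95.6] [-1.572 -0.002  0.075] 8.5333 [-0.4 -0.3 -4.5] 45.4842371707221
```

View pics/sm5.png

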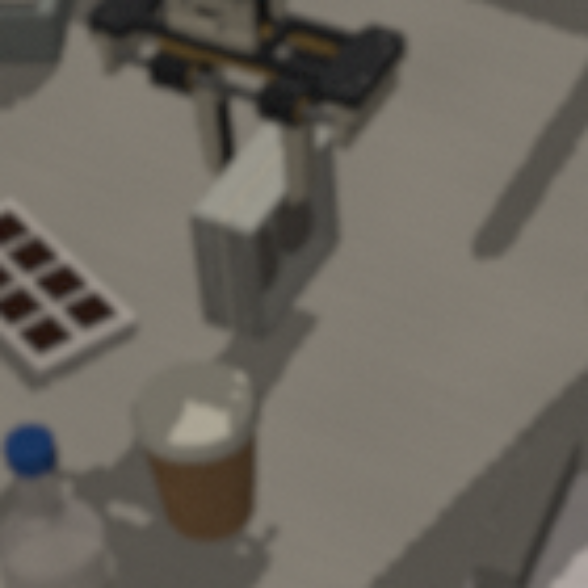

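View pics/wrist5.png

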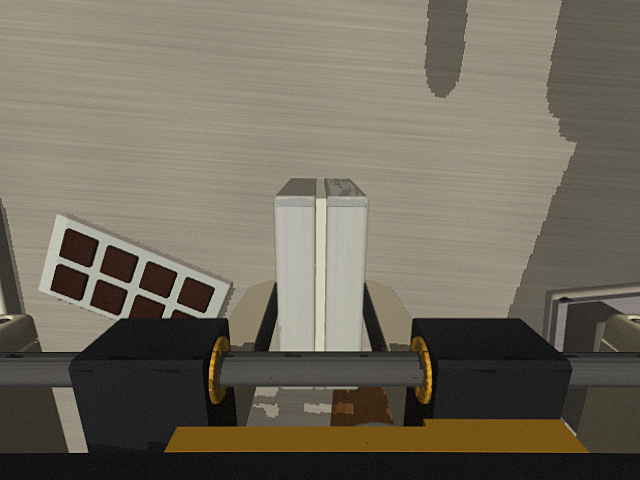

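Emit:
{"fn": "servo_tool", "kwargs": {"commands": [{"x": 0,"y": -0.06,"z": 0,"wx": 0,"wy": 0,"wz": 0},{"x": 0,"y": -0.1,"z": 0,"wx": 0,"wy": 0,"wz": 0},{"x": 0,"y": -0.1,"z": 0.03,"wx": 0,"wy": 0,"wz": 0},{"x": 0.02,"y": -0.08,"z": 0.06,"wx": 0,"wy": 0,"wz": 0},{"x": 0.04,"y": -0.04,"z": 0.1,"wx": 0,"wy": 0,"wz": 0},{"x": 0.05,"y": 0,"z": 0.13,"wx": 0,"wy": 0,"wz": 0},{"x": 0.06,"y": 0,"z": 0.15,"wx": 0,"wy": 0,"wz": 0},{"x": 0.06,"y": 0,"z": 0.15,"wx": 0,"wy": 0,"wz": 0},{"x": 0.06,"y": 0,"z": 0.15,"wx": 0,"wy": 0,"wz": 0},{"x": 0.06,"y": 0,"z": 0.15,"wx": 0,"wy": 0,"wz": 0}]}}

```text
t: 9.47
ee_pos: [490.6, -55.8, 169.5]
tcp_rot: [-1.571, 0.001, 0.075]
contact_force: [-0.4, -0.2, -4.7]
grip_width: 45.5
```

Emit:
{"fn": "servo_tool", "kwargs": {"commands": [{"x": 0.06,"y": 0,"z": 0.15,"wx": 0,"wy": -0.05,"wz": 0},{"x": 0.05,"y": 0,"z": 0.13,"wx": 0,"wy": -0.05,"wz": 0},{"x": 0.04,"y": 0,"z": 0.1,"wx": 0,"wy": -0.05,"wz": 0},{"x": 0.02,"y": 0,"z": 0.06,"wx": 0,"wy": -0.05,"wz": 0},{"x": 0,"y": 0,"z": 0,"wx": 0,"wy": 0,"wz": 0},{"x": 0,"y": 0,"z": 0,"wx": 0,"wy": 0,"wz": 0}]}}

```text
t: 9.97
ee_pos: [514.8, 33.5, 169.4]
tcp_rot: [-1.571, 0.001, 0.181]
contact_force: [-0.2, 0.1, -4.3]
grip_width: 45.4
```

```bash
python3 snap.py 6 wrist top scene
```

```text
[-0.24  0.37  0.08  2.1  -0.05  0.67  1.63] [514.8  33.5 169.4] [-1.571e+00  1.000e-03  1.810e-01] 9.9667 [-0.2  0.1 -4.3] 45.392088482938966
```

View pics/wrist6.png

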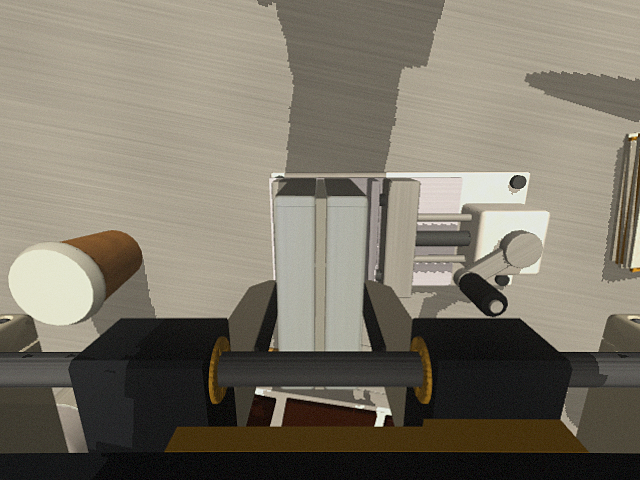

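View pics/scene6.png

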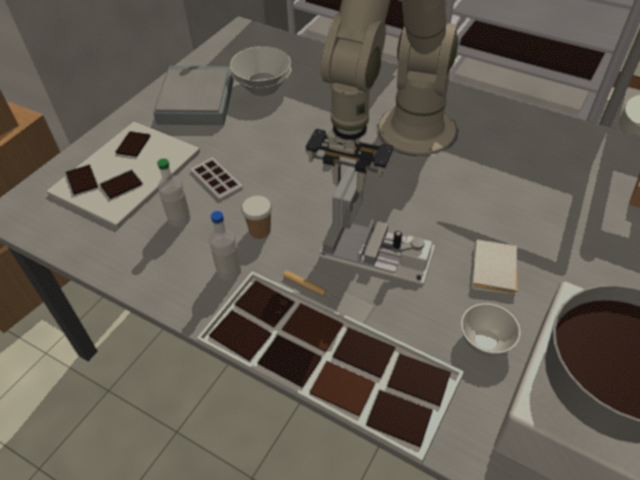

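```bash
python3 - <<'E'
from h import *
c=load("pics/wrist6.pkl");t=load("pics/top6.pkl")
cv2.imwrite("pics/wc6.png",cv2.resize(c["frame"][160:330,250:570,::-1],None,fx=2.5,fy=2.5))
o=np.array([524.3,43.5]);y=np.radians(10.3);X=np.array([np.cos(y),np.sin(y)]);Y=np.array([-np.sin(y),np.cos(y)])
for n,q in(("w",c),("t",t)):
    C=cloud(q);C=C[:330] if n=="w" else C
    D=(C[...,:2]-o);a=D@X;b=D@Y;z=C[...,2]
    M=(abs(z-55)<3)&(abs(a)<75)&(b>30)&(b<100)
    print(n,"slid jaw",cv2.minAreaRect(np.c_[a,b][M.ravel()] .astype(np.float32)) if 0 else cv2.minAreaRect(np.stack([a[M],b[M]],1).astype(np.float32)),M.sum(),np.percentile(b[M],[1,99]),np.percentile(a[M],[1,99]))
    M=(abs(z-55)<5)&(abs(a)<75)&(b<-10)&(b>-90)
    if M.sum()>20: print(n,"fix jaw",np.percentile(b[M],[2,98]),np.percentile(a[M],[2,98]),M.sum())
    M=(z>120)&(abs(a)<100)&(b>80)&(b<260); print(n,"handle",a[M].mean(),b[M].mean()-177,z[M].mean(),M.sum())
    M=(abs(z-62)<3)&(abs(a)<90)&(b>110)&(b<260); R=cv2.minAreaRect(np.stack([a[M],b[M]],1).astype(np.float32));print(n,"head",R,M.sum())
    M=(z>5)&(z<150)&(abs(a)<100)&(b>60)&(b<300);print(n,"base end",np.percentile(b[M],[99.5]),np.percentile(a[M],[.5,99.5]))
print("axis wrist z=80", ((plane(c,[(522,249)],82)[0,:2]-o)@np.c_[X,Y]))
print("handle", ((plane(c,[(493,306)],128)[0,:2]-o)@np.c_[X,Y])-[0,177])
E
```

```text
w slid jaw ((1.2553176879882812, 62.63317108154297), (119.08573913574219, 46.21708297729492), 0.15142479538917542) 4227 [39.78595171 84.83011382] [-57.35395949  56.7780585 ]
w fix jaw [-54.27554249 -40.91480376] [-58.03481279  35.21830244] 212
w handle 29.72825745403732 -48.603200843871775 127.50377549160055 650
w head ((0.19805908203125, 175.33599853515625), (64.21635437011719, 64.60931396484375), 0.12118186056613922) 2358
w base end [210.23863918] [-63.27658411  60.52750557]
t slid jaw ((-9.621566772460938, 76.67280578613281), (15.797721862792969, 99.35865020751953), 81.8551254272461) 86 [65.42093374 87.01110425] [-58.91199505  36.75481929]
t handle 3.0790684726589626 -75.56054703996807 252.95729669292774 164
t head ((-0.9958572387695312, 177.78768920898438), (65.83123779296875, 66.08128356933594), 0.36716359853744507) 299
t base end [291.11073854] [-90.0464065   90.90921315]
axis wrist z=80 [ -0.52348406 173.52827616]
handle [ 32.74945059 -47.57141266]
```

View pics/wc6.png

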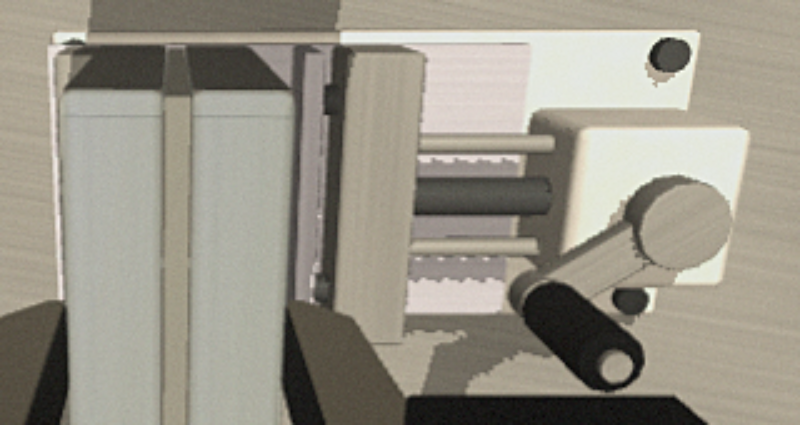

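Emit:
{"fn": "servo_tool", "kwargs": {"commands": [{"x": 0.02,"y": 0,"z": 0.03,"wx": 0,"wy": 0,"wz": 0},{"x": 0.02,"y": 0,"z": 0.03,"wx": 0,"wy": 0,"wz": 0},{"x": 0.015,"y": 0,"z": 0.02,"wx": 0,"wy": 0,"wz": 0},{"x": 0,"y": 0,"z": 0,"wx": 0,"wy": 0,"wz": 0},{"x": 0,"y": 0,"z": 0,"wx": 0,"wy": 0,"wz": 0}]}}

```text
t: 10.53
ee_pos: [523.5, 51.9, 169.8]
tcp_rot: [-1.571, 0.0, 0.181]
contact_force: [-0.5, -1.0, -4.1]
grip_width: 45.6
```

Emit:
{"fn": "servo_tool", "kwargs": {"commands": [{"x": 0,"y": 0.03,"z": 0,"wx": 0,"wy": 0,"wz": 0},{"x": 0,"y": 0.06,"z": 0,"wx": 0,"wy": 0,"wz": 0},{"x": 0,"y": 0.07,"z": 0,"wx": 0,"wy": 0,"wz": 0},{"x": 0,"y": 0.05,"z": 0,"wx": 0,"wy": 0,"wz": 0},{"x": 0,"y": 0.02,"z": 0,"wx": 0,"wy": 0,"wz": 0},{"x": 0,"y": 0,"z": 0,"wx": 0,"wy": 0,"wz": 0}]}}

```text
t: 11.03
ee_pos: [522.6, 51.2, 122.7]
tcp_rot: [-1.571, 0.002, 0.18]
contact_force: [-0.1, -0.4, -4.7]
grip_width: 45.6
```

```bash
python3 snap.py 7 wrist; python3 - <<'E'
from h import *
c=load("pics/wrist7.pkl")
cv2.imwrite("pics/wc7.png",cv2.resize(c["frame"][150:330,220:560,::-1],None,fx=2.3,fy=2.3))
E
```

```text
[-0.26  0.45  0.07  2.12 -0.06  0.57  1.6 ] [522.6  51.2 122.7] [-1.571  0.002  0.18 ] 11.0333 [-0.1 -0.4 -4.7] 45.58859839557853
```

View pics/wc7.png

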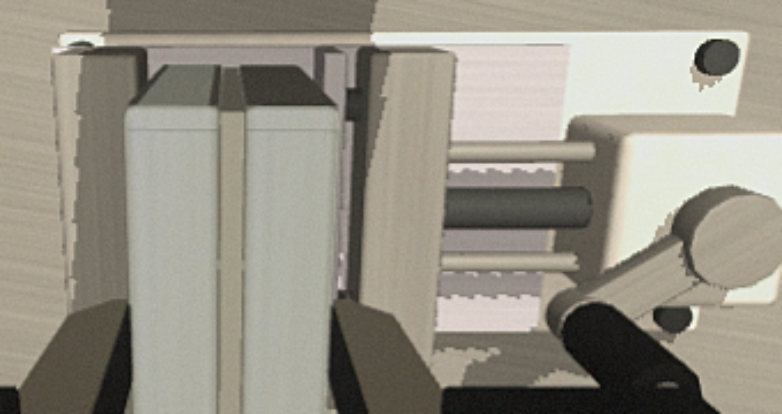

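Balanced: the mould's lower edge spans cols 160–302 of the crop, between the fixed jaw at 145 and the plate at 318. Lowering now.

Emit:
{"fn": "servo_tool", "kwargs": {"commands": [{"x": 0,"y": 0.03,"z": 0,"wx": 0,"wy": 0,"wz": 0},{"x": 0,"y": 0.04,"z": 0,"wx": 0,"wy": 0,"wz": 0},{"x": 0,"y": 0.04,"z": 0,"wx": 0,"wy": 0,"wz": 0},{"x": 0,"y": 0.04,"z": 0,"wx": 0,"wy": 0,"wz": 0},{"x": 0,"y": 0.03,"z": 0,"wx": 0,"wy": 0,"wz": 0},{"x": 0,"y": 0.015,"z": 0,"wx": 0,"wy": 0,"wz": 0},{"x": 0,"y": 0.005,"z": 0,"wx": 0,"wy": 0,"wz": 0},{"x": 0,"y": 0,"z": 0,"wx": 0,"wy": 0,"wz": 0}]}}

```text
t: 11.75
ee_pos: [523.2, 51.4, 83.5]
tcp_rot: [-1.571, 0.001, 0.18]
contact_force: [0.5, 0.5, -4.5]
grip_width: 45.0
```

Emit:
{"fn": "servo_tool", "kwargs": {"commands": [{"x": 0,"y": 0.01,"z": 0,"wx": 0,"wy": 0,"wz": 0},{"x": 0,"y": 0,"z": 0,"wx": 0,"wy": 0,"wz": 0}]}}

```text
t: 11.92
ee_pos: [523.4, 51.5, 81.9]
tcp_rot: [-1.571, -0.0, 0.18]
contact_force: [0.6, 0.2, -3.5]
grip_width: 45.3
```

Emit:
{"fn": "servo_tool", "kwargs": {"commands": [{"x": 0,"y": 0.01,"z": 0,"wx": 0,"wy": 0,"wz": 0},{"x": 0,"y": 0,"z": 0,"wx": 0,"wy": 0,"wz": 0},{"x": 0,"y": 0,"z": 0,"wx": 0,"wy": 0,"wz": 0}]}}

```text
t: 12.17
ee_pos: [523.3, 51.5, 79.9]
tcp_rot: [-1.571, -0.0, 0.18]
contact_force: [-0.2, -0.2, -4.4]
grip_width: 45.8
```

Emit:
{"fn": "servo_tool", "kwargs": {"commands": [{"x": 0,"y": 0.005,"z": 0,"wx": 0,"wy": 0,"wz": 0},{"x": 0,"y": 0,"z": 0,"wx": 0,"wy": 0,"wz": 0},{"x": 0,"y": 0,"z": 0,"wx": 0,"wy": 0,"wz": 0}]}}

```text
t: 12.42
ee_pos: [523.3, 51.4, 78.8]
tcp_rot: [-1.571, 0.0, 0.18]
contact_force: [-1.3, -0.5, -3.5]
grip_width: 45.3
```

Emit:
{"fn": "servo_tool", "kwargs": {"commands": [{"x": 0,"y": 0.005,"z": 0,"wx": 0,"wy": 0,"wz": 0},{"x": 0,"y": 0,"z": 0,"wx": 0,"wy": 0,"wz": 0},{"x": 0,"y": 0,"z": 0,"wx": 0,"wy": 0,"wz": 0}]}}

```text
t: 12.67
ee_pos: [523.5, 51.4, 77.9]
tcp_rot: [-1.571, -0.0, 0.18]
contact_force: [-0.2, -0.2, -1.8]
grip_width: 45.6
```

Emit:
{"fn": "servo_tool", "kwargs": {"commands": [{"x": 0,"y": 0.003,"z": 0,"wx": 0,"wy": 0,"wz": 0},{"x": 0,"y": 0,"z": 0,"wx": 0,"wy": 0,"wz": 0},{"x": 0,"y": 0,"z": 0,"wx": 0,"wy": 0,"wz": 0}]}}

```text
t: 12.92
ee_pos: [523.5, 51.4, 77.9]
tcp_rot: [-1.571, -0.001, 0.18]
contact_force: [-2.4, -1.0, 6.2]
grip_width: 45.1
```

The mould is on the bed (+6 N). Releasing.

Emit:
{"fn": "servo_tool", "kwargs": {"commands": [{"x": 0,"y": 0,"z": 0,"wx": 0,"wy": 0,"wz": 0},{"x": 0,"y": 0,"z": 0,"wx": 0,"wy": 0,"wz": 0},{"x": 0,"y": 0,"z": 0,"wx": 0,"wy": 0,"wz": 0},{"x": 0,"y": 0,"z": 0,"wx": 0,"wy": 0,"wz": 0},{"x": 0,"y": 0,"z": 0,"wx": 0,"wy": 0,"wz": 0},{"x": 0,"y": 0,"z": 0,"wx": 0,"wy": 0,"wz": 0}], "gripper": 0.5}}

```text
t: 13.42
ee_pos: [523.3, 51.5, 77.2]
tcp_rot: [-1.571, 0.0, 0.18]
contact_force: [-0.1, -0.1, -0.5]
grip_width: 69.4
```

Emit:
{"fn": "servo_tool", "kwargs": {"commands": [{"x": 0,"y": -0.04,"z": 0,"wx": 0,"wy": 0,"wz": 0},{"x": 0,"y": -0.08,"z": 0,"wx": 0,"wy": 0,"wz": 0},{"x": 0,"y": -0.1,"z": 0,"wx": 0,"wy": 0,"wz": 0},{"x": 0,"y": -0.1,"z": 0,"wx": 0,"wy": 0,"wz": 0},{"x": 0,"y": -0.1,"z": 0,"wx": 0,"wy": 0,"wz": 0},{"x": 0,"y": -0.05,"z": 0,"wx": 0,"wy": 0,"wz": 0},{"x": 0,"y": 0,"z": 0,"wx": 0,"wy": 0,"wz": 0}]}}

```text
t: 14.0
ee_pos: [524.6, 51.6, 173.6]
tcp_rot: [-1.571, -0.004, 0.18]
contact_force: [-0.1, -0.5, -0.2]
grip_width: 69.8
```

```bash
python3 snap.py 8 wrist top; python3 - <<'E'
from h import *
c=load("pics/wrist8.pkl")
cv2.imwrite("pics/wc8.png",cv2.resize(c["frame"][100:400,170:570,::-1],None,fx=2,fy=2))
E
```

```text
[-0.27  0.38  0.08  2.07 -0.05  0.69  1.6 ] [524.6  51.6 173.6] [-1.571 -0.004  0.18 ] 14.0 [-0.1 -0.5 -0.2] 69.75956747113162
```

View pics/wc8.png

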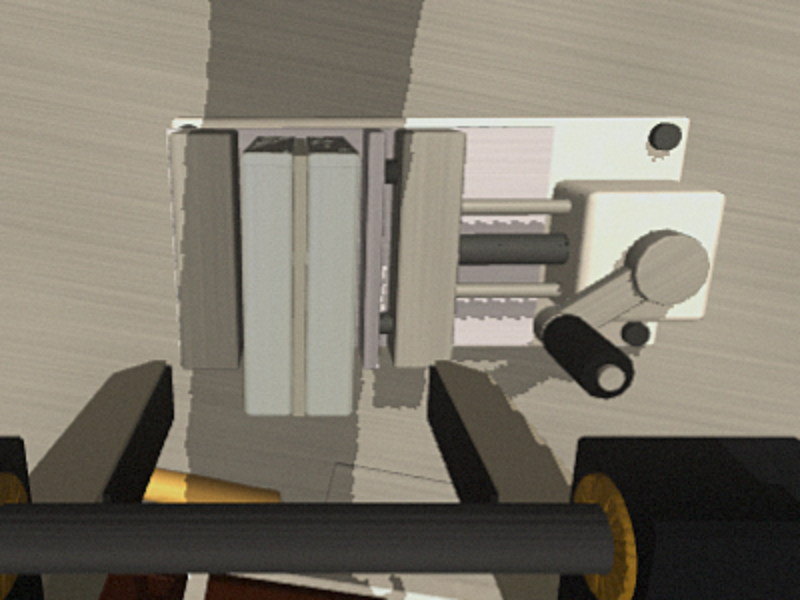

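```bash
python3 - <<'E'
from h import *
o=np.array([524.5,42.3]);y=np.radians(10.4);X=np.array([np.cos(y),np.sin(y)]);Y=np.array([-np.sin(y),np.cos(y)])
c=load("pics/wrist8.pkl");t=load("pics/top8.pkl")
C=cloud(c)+[0,.8,0];C[310:]=0
D=C[...,:2]-o;a=D@X;b=D@Y;z=C[...,2]
f=lambda M:cv2.minAreaRect(np.stack([a[M],b[M]],1).astype(np.float32))
print("mould",f((abs(z-120)<6)&(b<60)&(b>-40)))
print("fixed",f((abs(z-55)<3)&(b<-5)&(abs(a)<70)&(b>-70)))
print("plate/jaw",f((abs(z-55)<3)&(b>35)&(abs(a)<70)&(b<100)))
M=(z>122)&(b>80);print("handle",a[M].mean(),b[M].mean()-177,C[M].mean(0),M.sum())
M=(z>78)&(z<92)&(b>150);print("disc/arm",f(M),z[M].mean())
M=(abs(z-62)<3)&(b>130);print("head",f(M))
print("handle top px",plane(c,[(170+612/2,100+377/2)],128)+[0,.8,0])
E
```

```text
mould ((0.4498176574707031, 9.247149467468262), (46.162044525146484, 109.77177429199219), 89.5616683959961)
fixed ((1.768310546875, -29.16954231262207), (46.54201889038086, 119.60331726074219), 89.86328887939453)
plate/jaw ((1.8382568359375, 64.6087646484375), (119.58906555175781, 46.143802642822266), 0.05256800726056099)
handle 30.54544877067836 -46.026749310457916 [530.90045271 176.63559112 127.97015991] 599
disc/arm ((4.723860740661621, 169.12008666992188), (33.36198425292969, 52.426273345947266), 21.139501571655273) 81.33290755856186
head ((1.0762977600097656, 177.57725524902344), (64.92150115966797, 64.69300079345703), 89.7778549194336)
handle top px [[532.9560043  180.32413505 128.        ]]
```

The mould stands centred at b≈+9 mm between the jaws. Next is the crank handle at about (531,176.4).

Emit:
{"fn": "servo_tool", "kwargs": {"commands": [{"x": 0.02,"y": 0,"z": 0.08,"wx": 0,"wy": 0,"wz": 0},{"x": 0.024,"y": 0,"z": 0.12,"wx": 0,"wy": 0,"wz": 0},{"x": 0.03,"y": 0,"z": 0.13,"wx": 0,"wy": 0,"wz": 0},{"x": 0.03,"y": 0,"z": 0.13,"wx": 0,"wy": 0,"wz": 0},{"x": 0.02,"y": 0,"z": 0.1,"wx": 0,"wy": 0,"wz": 0},{"x": 0.02,"y": 0,"z": 0.05,"wx": 0,"wy": 0,"wz": 0},{"x": 0,"y": 0,"z": 0,"wx": 0,"wy": 0,"wz": 0},{"x": 0,"y": 0,"z": 0,"wx": 0,"wy": 0,"wz": 0}]}}

```text
t: 14.77
ee_pos: [529.5, 175.9, 170.3]
tcp_rot: [-1.572, 0.002, 0.18]
contact_force: [-0.9, -0.1, 0.3]
grip_width: 69.5
```

```bash
python3 snap.py 9 wrist
```

```text
[-0.48  0.42  0.08  2.   -0.05  0.72  1.38] [529.5 175.9 170.3] [-1.572  0.002  0.18 ] 14.7667 [-0.9 -0.1  0.3] 69.4700442463642
```

View pics/wrist9.png

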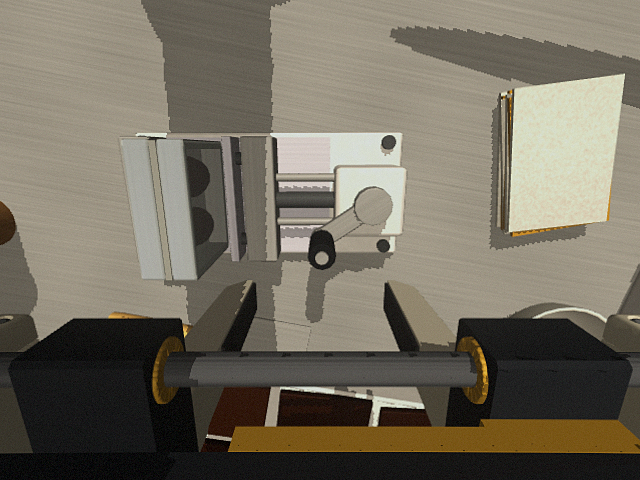

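Emit:
{"fn": "servo_tool", "kwargs": {"commands": [{"x": 0.007,"y": 0.05,"z": 0,"wx": 0,"wy": 0,"wz": 0},{"x": 0,"y": 0.1,"z": 0,"wx": 0,"wy": 0,"wz": 0},{"x": 0,"y": 0.1,"z": 0,"wx": 0,"wy": 0,"wz": 0},{"x": 0,"y": 0.08,"z": 0,"wx": 0,"wy": 0,"wz": 0},{"x": 0,"y": 0.04,"z": 0,"wx": 0,"wy": 0,"wz": 0},{"x": 0,"y": 0.015,"z": 0,"wx": 0,"wy": 0,"wz": 0},{"x": 0,"y": 0,"z": 0,"wx": 0,"wy": 0,"wz": 0}]}}

```text
t: 15.4
ee_pos: [531.1, 175.9, 93.6]
tcp_rot: [-1.571, 0.001, 0.179]
contact_force: [1.0, -0.3, 0.0]
grip_width: 70.0
```

Emit:
{"fn": "servo_tool", "kwargs": {"commands": [{"x": 0,"y": 0,"z": 0,"wx": 0,"wy": 0,"wz": 0},{"x": 0,"y": 0,"z": 0,"wx": 0,"wy": 0,"wz": 0},{"x": 0,"y": 0,"z": 0,"wx": 0,"wy": 0,"wz": 0},{"x": 0,"y": 0,"z": 0,"wx": 0,"wy": 0,"wz": 0},{"x": 0,"y": 0,"z": 0,"wx": 0,"wy": 0,"wz": 0},{"x": 0,"y": 0,"z": 0,"wx": 0,"wy": 0,"wz": 0},{"x": 0,"y": 0,"z": 0,"wx": 0,"wy": 0,"wz": 0},{"x": 0,"y": 0,"z": 0,"wx": 0,"wy": 0,"wz": 0},{"x": 0,"y": 0,"z": 0,"wx": 0,"wy": 0,"wz": 0}], "gripper": -0.7, "force": 20}}

```text
t: 16.15
ee_pos: [531.2, 177.3, 94.3]
tcp_rot: [-1.57, -0.0, 0.18]
contact_force: [-0.4, 1.0, 1.8]
grip_width: 20.1
```

```bash
python3 snap.py 10 wrist
```

```text
[-0.46  0.53  0.06  2.07 -0.06  0.55  1.39] [531.2 177.3  94.3] [-1.57 -0.    0.18] 16.15 [-0.4  1.   1.8] 20.11357180708099
```

View pics/wrist10.png

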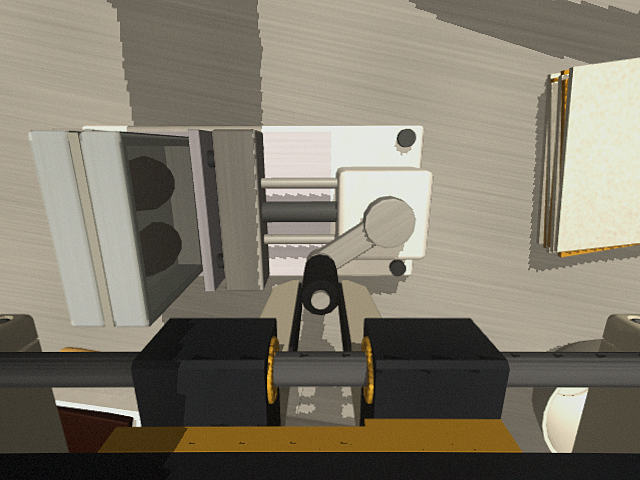

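```bash
cat > cr.py <<'E'
import numpy as np,sys
from plant import arm
s=arm.read_state();p=s['ee_pos'][:2];yaw=s['tcp_rot'][2]
ax=np.array([493.8,216.6]);cy=np.radians(10.4)
Xc=np.array([np.cos(cy),np.sin(cy)]);Yc=np.array([-Xc[1],Xc[0]])
Xt=np.array([np.cos(yaw),np.sin(yaw)]);Yt=np.array([-Xt[1],Xt[0]])
d=p-ax;a=np.arctan2(d@Yc,-(d@Xc));turn=float(sys.argv[1])
a+=2*np.pi*round((turn-a)/(2*np.pi))
print("angle now",round(a,3),"r",round(np.hypot(*d),1),"z",s['ee_pos'][2].round(1),"F",s['contact_force'].round(1),"w",s['grip_width'].round(1),"t",s['t'])
st=[float(v) for v in sys.argv[2].split(",")]
q=p
for da in st:
    a+=da;n=ax+55*(-np.cos(a)*Xc+np.sin(a)*Yc);e=n-q;q=n
    print("%.2f  x %.3f z %.3f"%(a,e@Xt/200,e@Yt/200))
E
python3 cr.py 4.1 .1,.2,.25,.25,.25,.25,.25,.25,.25,.25
```

```text
Traceback (most recent call last):
  File "cr.py", line 9, in <module>
    print("angle now",round(a,3),"r",round(np.hypot(*d),1),"z",s['ee_pos'][2].round(1),"F",s['contact_force'].round(1),"w",s['grip_width'].round(1),"t",s['t'])
                                                                                                                           ^^^^^^^^^^^^^^^^^^^^^
AttributeError: 'float' object has no attribute 'round'
```

```bash
sed -i "s/s\['grip_width'\].round(1)/round(s['grip_width'],1)/" cr.py
python3 cr.py 4.1 .1,.2,.25,.25,.25,.25,.25,.25,.25,.25
```

```text
angle now 4.134 r 54.2 z 94.3 F [-0.9  1.   1.2] w 20.0 t 16.2
4.23  x -0.022 z -0.017
4.43  x -0.051 z -0.020
4.68  x -0.068 z -0.011
4.93  x -0.068 z 0.007
5.18  x -0.065 z 0.023
5.43  x -0.057 z 0.038
5.68  x -0.045 z 0.051
5.93  x -0.031 z 0.061
6.18  x -0.015 z 0.067
6.43  x 0.002 z 0.069
```

Emit:
{"fn": "servo_tool", "kwargs": {"commands": [{"x": -0.022,"y": 0,"z": -0.017,"wx": 0,"wy": 0,"wz": 0},{"x": -0.051,"y": 0,"z": -0.02,"wx": 0,"wy": 0,"wz": 0},{"x": -0.068,"y": 0,"z": -0.011,"wx": 0,"wy": 0,"wz": 0},{"x": -0.068,"y": 0,"z": 0.007,"wx": 0,"wy": 0,"wz": 0},{"x": -0.065,"y": 0,"z": 0.023,"wx": 0,"wy": 0,"wz": 0}]}}

```text
t: 16.62
ee_pos: [478.5, 163.3, 94.4]
tcp_rot: [-1.57, -0.003, 0.179]
contact_force: [4.6, 4.0, -4.1]
grip_width: 19.8
```

```bash
python3 cr.py 5 .25,.25,.25,.25,.25,.25,.25,.25,.25,.25
```

```text
angle now 5.174 r 55.5 z 94.4 F [ 4.6  4.  -4.1] w 19.8 t 16.6167
5.42  x -0.056 z 0.040
5.67  x -0.046 z 0.051
5.92  x -0.032 z 0.061
6.17  x -0.016 z 0.067
6.42  x 0.001 z 0.069
6.67  x 0.018 z 0.066
6.92  x 0.034 z 0.060
7.17  x 0.047 z 0.050
7.42  x 0.058 z 0.036
7.67  x 0.065 z 0.021
```

Emit:
{"fn": "servo_tool", "kwargs": {"commands": [{"x": -0.056,"y": 0,"z": 0.04,"wx": 0,"wy": 0,"wz": 0},{"x": -0.046,"y": 0,"z": 0.051,"wx": 0,"wy": 0,"wz": 0},{"x": -0.032,"y": 0,"z": 0.061,"wx": 0,"wy": 0,"wz": 0},{"x": -0.016,"y": 0,"z": 0.067,"wx": 0,"wy": 0,"wz": 0},{"x": 0.001,"y": 0,"z": 0.069,"wx": 0,"wy": 0,"wz": 0},{"x": 0.018,"y": 0,"z": 0.066,"wx": 0,"wy": 0,"wz": 0},{"x": 0.034,"y": 0,"z": 0.06,"wx": 0,"wy": 0,"wz": 0},{"x": 0.047,"y": 0,"z": 0.05,"wx": 0,"wy": 0,"wz": 0},{"x": 0.058,"y": 0,"z": 0.036,"wx": 0,"wy": 0,"wz": 0},{"x": 0.065,"y": 0,"z": 0.021,"wx": 0,"wy": 0,"wz": 0}]}}

```text
t: 17.45
ee_pos: [473.3, 268.7, 94.1]
tcp_rot: [-1.572, 0.002, 0.18]
contact_force: [-0.1, -7.1, 3.8]
grip_width: 20.1
```

```bash
python3 cr.py 7.6 .25,.25,.25,.25,.25,.25,.25,.25,.25,.25
```

```text
angle now 7.66 r 56.0 z 94.1 F [-0.1 -7.1  3.8] w 20.1 t 17.45
7.91  x 0.069 z -0.000
8.16  x 0.067 z -0.012
8.41  x 0.062 z -0.029
8.66  x 0.053 z -0.043
8.91  x 0.041 z -0.055
9.16  x 0.026 z -0.063
9.41  x 0.010 z -0.068
9.66  x -0.008 z -0.068
9.91  x -0.024 z -0.064
10.16  x -0.039 z -0.056
```

Emit:
{"fn": "servo_tool", "kwargs": {"commands": [{"x": 0.069,"y": 0,"z": 0,"wx": 0,"wy": 0,"wz": 0},{"x": 0.067,"y": 0,"z": -0.012,"wx": 0,"wy": 0,"wz": 0},{"x": 0.062,"y": 0,"z": -0.029,"wx": 0,"wy": 0,"wz": 0},{"x": 0.053,"y": 0,"z": -0.043,"wx": 0,"wy": 0,"wz": 0},{"x": 0.041,"y": 0,"z": -0.055,"wx": 0,"wy": 0,"wz": 0},{"x": 0.026,"y": 0,"z": -0.063,"wx": 0,"wy": 0,"wz": 0},{"x": 0.01,"y": 0,"z": -0.068,"wx": 0,"wy": 0,"wz": 0},{"x": -0.008,"y": 0,"z": -0.068,"wx": 0,"wy": 0,"wz": 0},{"x": -0.024,"y": 0,"z": -0.064,"wx": 0,"wy": 0,"wz": 0},{"x": -0.039,"y": 0,"z": -0.056,"wx": 0,"wy": 0,"wz": 0}]}}

```text
t: 18.28
ee_pos: [540.7, 189.1, 94.3]
tcp_rot: [-1.569, -0.0, 0.181]
contact_force: [-2.5, 6.5, 3.1]
grip_width: 20.1
```

```bash
python3 snap.py 11 wrist; python3 cr.py 10.1 .2,.2,.2,.2,.2,.2,.2,.2,.2,.2
```

```text
[-0.48  0.54  0.06  2.04 -0.06  0.56  1.38] [540.7 189.1  94.3] [-1.569 -0.     0.181] 18.2833 [-2.5  6.5  3.1] 20.089022021444755
angle now 10.207 r 54.4 z 94.1 F [-4.4  0.3  6.2] w 19.6 t 18.3333
10.41  x -0.040 z -0.037
10.61  x -0.048 z -0.026
10.81  x -0.053 z -0.016
11.01  x -0.055 z -0.005
11.21  x -0.055 z 0.006
11.41  x -0.052 z 0.017
11.61  x -0.048 z 0.027
11.81  x -0.042 z 0.036
12.01  x -0.034 z 0.043
12.21  x -0.024 z 0.049
```

View pics/wrist11.png

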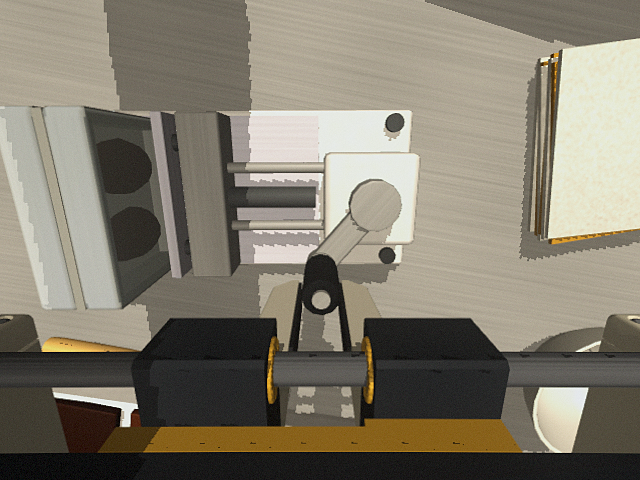

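The jaw is advancing, the plate (cols 152–190) is close to the mould, and the handle is still held at (321,298).

Emit:
{"fn": "servo_tool", "kwargs": {"commands": [{"x": -0.04,"y": 0,"z": -0.037,"wx": 0,"wy": 0,"wz": 0},{"x": -0.048,"y": 0,"z": -0.026,"wx": 0,"wy": 0,"wz": 0},{"x": -0.053,"y": 0,"z": -0.016,"wx": 0,"wy": 0,"wz": 0},{"x": -0.055,"y": 0,"z": -0.005,"wx": 0,"wy": 0,"wz": 0},{"x": -0.055,"y": 0,"z": 0.006,"wx": 0,"wy": 0,"wz": 0},{"x": -0.052,"y": 0,"z": 0.017,"wx": 0,"wy": 0,"wz": 0},{"x": -0.048,"y": 0,"z": 0.027,"wx": 0,"wy": 0,"wz": 0},{"x": -0.042,"y": 0,"z": 0.036,"wx": 0,"wy": 0,"wz": 0},{"x": -0.034,"y": 0,"z": 0.043,"wx": 0,"wy": 0,"wz": 0},{"x": -0.024,"y": 0,"z": 0.049,"wx": 0,"wy": 0,"wz": 0}]}}

```text
t: 19.17
ee_pos: [445.6, 188.4, 94.2]
tcp_rot: [-1.573, 0.003, 0.179]
contact_force: [-0.6, -5.0, 5.6]
grip_width: 20.1
```

```bash
python3 cr.py 12.2 .2,.2,.2,.2,.2,.2,.15,.1
```

```text
angle now 12.218 r 55.8 z 94.2 F [-0.6 -5.   5.6] w 20.1 t 19.1667
12.42  x -0.010 z 0.055
12.62  x -0.003 z 0.055
12.82  x 0.008 z 0.054
13.02  x 0.019 z 0.052
13.22  x 0.029 z 0.047
13.42  x 0.037 z 0.040
13.57  x 0.033 z 0.025
13.67  x 0.024 z 0.014
```

Emit:
{"fn": "servo_tool", "kwargs": {"commands": [{"x": -0.01,"y": 0,"z": 0.055,"wx": 0,"wy": 0,"wz": 0},{"x": -0.003,"y": 0,"z": 0.055,"wx": 0,"wy": 0,"wz": 0},{"x": 0.008,"y": 0,"z": 0.054,"wx": 0,"wy": 0,"wz": 0},{"x": 0.019,"y": 0,"z": 0.052,"wx": 0,"wy": 0,"wz": 0},{"x": 0.029,"y": 0,"z": 0.047,"wx": 0,"wy": 0,"wz": 0},{"x": 0.037,"y": 0,"z": 0.04,"wx": 0,"wy": 0,"wz": 0},{"x": 0.033,"y": 0,"z": 0.025,"wx": 0,"wy": 0,"wz": 0},{"x": 0.024,"y": 0,"z": 0.014,"wx": 0,"wy": 0,"wz": 0},{"x": 0,"y": 0,"z": 0,"wx": 0,"wy": 0,"wz": 0},{"x": 0,"y": 0,"z": 0,"wx": 0,"wy": 0,"wz": 0}]}}

```text
t: 20.0
ee_pos: [462.3, 262.6, 94.2]
tcp_rot: [-1.571, 0.001, 0.181]
contact_force: [0.4, 0.4, 2.9]
grip_width: 20.2
```

```bash
python3 cr.py 13.6 .1; python3 snap.py 12 wrist top;  python3 - <<'E'
from h import *
c=load("pics/wrist12.pkl")
cv2.imwrite("pics/wc12.png",cv2.resize(c["frame"][50:350,0:400,::-1],None,fx=2,fy=2))
E
```

```text
angle now 13.717 r 55.8 z 94.2 F [0.4 0.4 2.9] w 20.2 t 20.0
13.82  x 0.027 z 0.006
[-0.68  0.5   0.08  2.13 -0.08  0.51  1.21] [462.3 262.6  94.2] [-1.571e+00  1.000e-03  1.810e-01] 20.0 [0.4 0.4 2.9] 20.194347184388754
```

View pics/wc12.png

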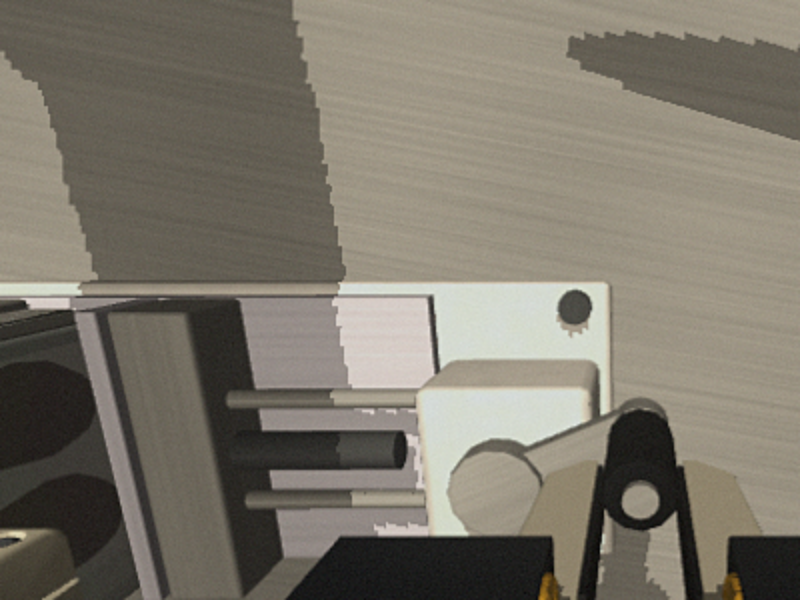

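The crank is at about 13.7 rad and the plate's gap is visibly reduced. Letting go and rising.

Emit:
{"fn": "servo_tool", "kwargs": {"commands": [{"x": 0,"y": 0,"z": 0,"wx": 0,"wy": 0,"wz": 0},{"x": 0,"y": 0,"z": 0,"wx": 0,"wy": 0,"wz": 0},{"x": 0,"y": 0,"z": 0,"wx": 0,"wy": 0,"wz": 0},{"x": 0,"y": 0,"z": 0,"wx": 0,"wy": 0,"wz": 0},{"x": 0,"y": 0,"z": 0,"wx": 0,"wy": 0,"wz": 0},{"x": 0,"y": 0,"z": 0,"wx": 0,"wy": 0,"wz": 0},{"x": 0,"y": 0,"z": 0,"wx": 0,"wy": 0,"wz": 0}], "gripper": 0.4}}

```text
t: 20.68
ee_pos: [463.2, 262.2, 94.2]
tcp_rot: [-1.571, 0.0, 0.18]
contact_force: [0.1, -1.0, -1.2]
grip_width: 61.8
```

Emit:
{"fn": "servo_tool", "kwargs": {"commands": [{"x": 0,"y": -0.05,"z": 0,"wx": 0,"wy": 0,"wz": 0},{"x": 0,"y": -0.1,"z": 0,"wx": 0,"wy": 0,"wz": 0},{"x": 0,"y": -0.12,"z": 0,"wx": 0,"wy": 0,"wz": 0},{"x": 0,"y": -0.12,"z": 0,"wx": 0,"wy": 0,"wz": 0},{"x": 0,"y": -0.12,"z": 0,"wx": 0,"wy": 0,"wz": 0},{"x": 0,"y": -0.06,"z": 0,"wx": 0,"wy": 0,"wz": 0},{"x": 0,"y": 0,"z": -0.05,"wx": 0,"wy": 0,"wz": 0},{"x": 0,"y": 0,"z": -0.1,"wx": 0,"wy": 0,"wz": 0},{"x": 0,"y": 0,"z": -0.1,"wx": 0,"wy": 0,"wz": 0},{"x": 0,"y": 0,"z": 0,"wx": 0,"wy": 0,"wz": 0}]}}

```text
t: 21.52
ee_pos: [472.3, 208.4, 208.0]
tcp_rot: [-1.573, 0.001, 0.176]
contact_force: [0.3, -0.6, -0.6]
grip_width: 65.0
```

```bash
python3 snap.py 13 wrist top scene;  python3 - <<'E'
from h import *
o=np.array([525.7,42.5]);y=np.radians(10.4);X=np.array([np.cos(y),np.sin(y)]);Y=np.array([-np.sin(y),np.cos(y)])
c=load("pics/wrist13.pkl")
C=cloud(c)+[0,.8,0];C[300:]=0
D=C[...,:2]-o;a=D@X;b=D@Y;z=C[...,2]
f=lambda M:cv2.minAreaRect(np.stack([a[M],b[M]],1).astype(np.float32))
print("mould",f((abs(z-120)<5)&(b<60)&(b>-40)))
M=(abs(z-55)<3)&(b>15)&(abs(a)<70)&(b<100);print("plate/jaw",f(M),M.sum())
h,e=np.histogram(b[M],np.arange(15,75,1));print(dict(zip(e[:-1].astype(int),h)))
M=(z>122)&(b>80);print("handle",a[M].mean(),b[M].mean()-177)
cv2.imwrite("pics/wc13.png",cv2.resize(c["frame"][80:330,100:500,::-1],None,fx=2,fy=2))
E
```

```text
[-0.62  0.32  0.12  2.05 -0.05  0.77  1.28] [472.3 208.4 208. ] [-1.573e+00  1.000e-03  1.760e-01] 21.5167 [ 0.3 -0.6 -0.6] 65.04627701290993
mould ((-8.099411010742188, 1.652730941772461), (94.5809097290039, 46.48870849609375), 0.014946695417165756)
plate/jaw ((0.4467353820800781, 42.232086181640625), (45.83830642700195, 118.92647552490234), 89.89657592773438) 3776
{np.int64(15): np.int64(0), np.int64(16): np.int64(0), np.int64(17): np.int64(0), np.int64(18): np.int64(0), np.int64(19): np.int64(1), np.int64(20): np.int64(0), np.int64(21): np.int64(1), np.int64(22): np.int64(7), np.int64(23): np.int64(126), np.int64(24): np.int64(103), np.int64(25): np.int64(105), np.int64(26): np.int64(81), np.int64(27): np.int64(100), np.int64(28): np.int64(96), np.int64(29): np.int64(90), np.int64(30): np.int64(106), np.int64(31): np.int64(130), np.int64(32): np.int64(32), np.int64(33): np.int64(0), np.int64(34): np.int64(2), np.int64(35): np.int64(47), np.int64(36): np.int64(84), np.int64(37): np.int64(85), np.int64(38): np.int64(99), np.int64(39): np.int64(98), np.int64(40): np.int64(82), np.int
[... 258 characters left out ...]
): np.int64(96), np.int64(51): np.int64(101), np.int64(52): np.int64(91), np.int64(53): np.int64(87), np.int64(54): np.int64(100), np.int64(55): np.int64(96), np.int64(56): np.int64(97), np.int64(57): np.int64(90), np.int64(58): np.int64(97), np.int64(59): np.int64(93), np.int64(60): np.int64(91), np.int64(61): np.int64(96), np.int64(62): np.int64(102), np.int64(63): np.int64(107), np.int64(64): np.int64(102), np.int64(65): np.int64(9), np.int64(66): np.int64(0), np.int64(67): np.int64(0), np.int64(68): np.int64(0), np.int64(69): np.int64(0), np.int64(70): np.int64(0), np.int64(71): np.int64(0), np.int64(72): np.int64(0), np.int64(73): np.int64(0)}
handle -50.36062628295388 7.417292266389097
```

View pics/wc13.png

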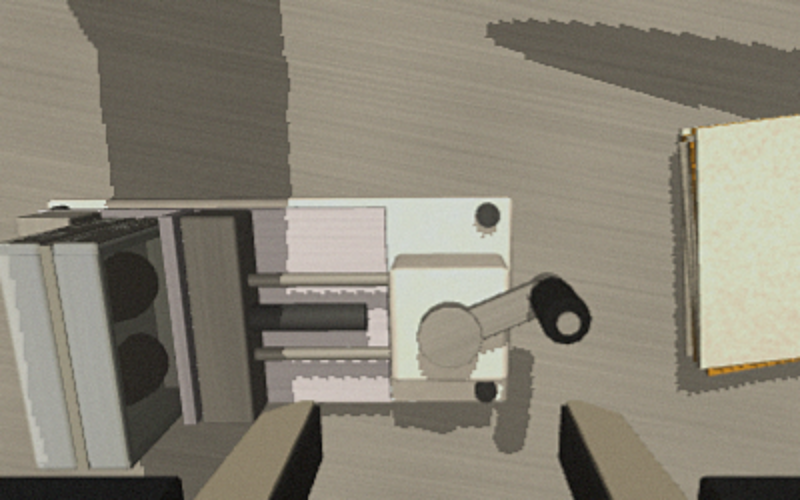

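View pics/scene13.png

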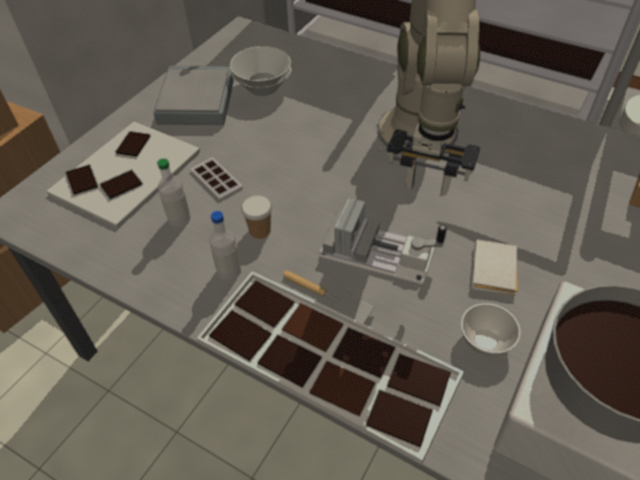

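```bash
python3 -c "
from plant import arm
print(arm.job_done())"
```

```text
the job is handed in; nothing more can be done
None
```

The mould is clamped and the job is handed in, at about 21.6 s of the 72 s allowed. I set the mould down gently between the jaws, turned the crank clockwise from about 4.1 to about 13.7 rad, then let go and moved clear.

**Missed grasp:** The first try came up empty. The fingers were 3–4 mm off centre and I lifted without confirming they held anything; the mould didn't move. I re-centred, gripped deeper and felt its weight (about 4.5 N) before carrying it.

**Final checks (from the camera images):**
- **Square and pressed home:** the mould is upright and square to the jaws. It lies 1–2 mm from the clamped place across the jaws, which is about the cameras' error.
- **Plate:** the gap behind it has gone from 8 mm to about 3 mm, so it is pushed back about 5 mm. The pressing force follows from that; I did not measure it.
- **Crank:** the handle's position is consistent with about 13.7 rad, just short of the stop.
- **Other things:** the final scene picture shows them where they were, with nothing tipped. I compared this by eye only.

**Disagreements:** The top and wrist cameras disagreed by about 2 mm across the jaws, so I worked from a value between them. The last wrist view cut off part of the mould and put its centre about 8 mm off along the jaws. I trusted the complete view after placing, which showed it within 2 mm of the middle.

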